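Load the wheel cutters into the steriliser

ROBOT

A 7-joint arm with a two-finger parallel gripper is mounted at the origin on the work surface. World frame = base frame: x ahead of the robot, y to its left, z up, the work surface at z = 0. Lengths are in m, angles in degrees, forces in N, time in s.
With the tool pointing down it reaches from about 0.425 to 0.875 m from the base axis. Payload 4.7 kg.
Tool frame: the origin (TCP) lies at the very end of the fingers, on their centre line; the grasp point (between the pads) lies 19 mm behind it (env.grip_point_offset is the distance from the TCP to the grasp point, in m); z points along the fingers, y is the line along which they close (so a half turn about z gives the same grasp; the last joint's range is limited). The gripper opens to 87 mm and grips with 3 to 60 N. Pads are 19 mm wide; open, the fingers measure 117 mm over their backs; the gripper's body (75 mm by 190 mm) begins 51 mm behind the grasp point.
Start: joints at [-62.733, 18.392, -4.016, 83.108, 1.295, 78.541, -3.26], TCP at [0.29, 0.582, 0.223] pointing down, gripper open.
Joint ranges: [-163.93, 163.93], [-17.29, 119.83], [-79.2, 71.16], [3.27, 140.29], [-89.18, 269.18], [5.43, 117.66], [-154.24, 154.24]. Speed limits (degrees/s): [147.25, 147.25, 180, 180, 180, 180, 180].

INTERFACE

Orientations are given as [roll, pitch, yaw] about the fixed x, y, z axes, in that order (R = Rz(yaw) Ry(pitch) Rx(roll)).
In Python, from cell import env gives the robot as it stands.
- The arm moves only by the tool jog_arm, never from a script. Its argument "motion" is a list of rows, each an object of numbers: "x", "y", "z": the shift along the tool's x, y, z in cm; "ax", "ay", "az": the turn, a rotation vector about the tool's x, y, z in degrees. In form: [{"x": .., "y": .., "z": .., "ax": .., "ay": .., "az": ..}, ...]. A call has exactly 5 rows; each row shifts and turns the commanded pose from where the row before left it, along the tool's axes as they then stand; what a row does not reach is not made up. A row lasts 1/10 s, in which the tool goes at most 50 mm and 8.59 degrees, less where a joint would pass 70% of its speed; a pose out of reach is approached as far as the arm can. A call is refused whole if a number of a shift passes 5 or a number of a turn 8.59, either way. A call with a gripper value outside its range is refused whole. "claw" is the gripper command: -1 is shut, 1 is fully open, values between are in proportion, set as the call begins (left out, the last holds). The fingers move at their own pace and stop on an object; "squeeze" is the grip in N (left out, the last holds). Time passes only in rows, so rows that do not move let the fingers close, or fill a call up. It gives the time, the measured TCP pose, the force, the opening and the grip force at its end, in the units of the state.
- env.get_obs(): the state, without advancing time (a new reading comes with each control period).
- env.read_camera(name): name is "scene" or "top" or "wrist"; returns the picture (420x560x3 uint8, red, green, blue); there is no depth.
- env.camera_params(name): a dict with "fx", "fy", "cx", "cy" (pixels), "k1" (the pictures are not rectified: a ray, as slopes to the right and down, at radius r is drawn at 1 + k1 r^2 times it, then the intrinsics apply), "extrinsics" (4x4, takes a point from world to camera coordinates). Camera axes: x right, y up, looking along -z (the intrinsics and any distortion apply to the point x, -y, -z); pixel columns grow to the right and rows downward; lengths in m; the calibration is good to about 2 mm. A picture is of the moment at which its call begins: read the wrist's pose just before it. camera_params takes no time and is no camera call; for the wrist camera it gives the pose at the moment of the call.
- env.sign_off(): hands the job in; it is judged then, once.
The state is a dict: "time_s": time; "qpos": joint angles; "joint_velocities": joint speeds; "effort": joint torques, N m; "tool_pos": TCP position; "tool_rot": TCP orientation; "force": force on the tool from outside, world axes, zero at the start; "wrist_torque": the same for the moment, N m; "grip_width": finger opening in m; "grasp_force": force on a finger pad.
Only numpy, scipy, OpenCV 4.12 (cv2) and the standard library are available. Lean on these libraries where they do the work, as an engineer would, in place of code of your own. Each camera call takes 0.05 s, during which the arm holds its last target. There are 200 camera calls.

TASK

The steriliser on the counter is running: flip its switch off first, and only then pinch the two buttons on its lid together, lift the lid off and put it down, for instance on the wooden board. Lay every pizza wheel cutter that is on the counter into a cradle inside, one per cradle and flat in its saddles, put the lid back fully down with both bolts caught under their staples, and only then flip the switch on again. Leave the other things on the counter where they stand.

Things in the scene. Friction and masses are not known exactly. Their poses are not given: they have to be found in the camera images.
- steriliser: Fixed steel basin, 191 (x) by 204 (y) mm outside, 175 by 188 mm inside, rim 55 mm and inner floor 8 mm above the counter. Origin on the counter under its centre, z up. In front (-x) a grey console 66 by 150 mm, 40 mm high, centred 128.5 mm from the origin, carries the switch. A staple for the lid's bolt stands on each y side.
- staple_left (a point): Middle of the underside of the +y staple's bridge, 14 mm above the rim. The bridge is 30 mm wide (x), 4 mm thick, from 99.5 to 109.5 mm off the basin's centre; the opening below it is 16 mm wide and takes the lid's bolt.
- staple_right (a point): The same for the -y staple.
- cradle0 (a point): Right (-y) cradle: point midway between its two white saddles, at the level where a seated handle's underside rests (20 mm above the counter). Handles lie along the basin's x, either way round. Saddles: 8 mm thick, 28 mm either side along x, free for fingers between down to the floor; lips 7 mm high, 26 mm apart in y. Cradles are 56 mm apart; outer ones lie 38 mm from the wall.
- cradle1 (a point): Middle cradle: point midway between its two white saddles, at the level where a seated handle's underside rests (20 mm above the counter). Handles lie along the basin's x, either way round. Saddles: 8 mm thick, 28 mm either side along x, free for fingers between down to the floor; lips 7 mm high, 26 mm apart in y. Cradles are 56 mm apart; outer ones lie 38 mm from the wall.
- cradle2 (a point): Left (+y) cradle: point midway between its two white saddles, at the level where a seated handle's underside rests (20 mm above the counter). Handles lie along the basin's x, either way round. Saddles: 8 mm thick, 28 mm either side along x, free for fingers between down to the floor; lips 7 mm high, 26 mm apart in y. Cradles are 56 mm apart; outer ones lie 38 mm from the wall.
- lid_seat (a point): Centre of the basin's mouth at the height of the rim, axes as the basin. With the lid home, the lid's origin is 12 mm below this point.
- switch (a joint): Toggle bat on the console, hinged about the basin's x axis: 0 = off, bat leaning 0.4 rad to the left (+y); 0.8 = on, leaning 0.4 rad to the right (-y). A spring snaps it away from its centre (0.4) to either end; 1 to 2 N at the tip carries it over. Starts on.
- bat_tip (a point): Top end of the switch bat (steel, 7 mm thick with a 12 mm ball end), 33 mm from its hinge. The hinge is 43 mm above the counter, 132 mm in front (-x) of the basin's origin, level with it in y. The console's top is 40 mm above the counter; a 26 mm wide collar round the bat's foot rises to 43 mm.
- lid: Loose lift-off lid, grey, about 280 g: plate 188 (x) by 196 (y) mm, 4 mm thick, its underside 12 mm above the origin. Origin at the centre, level with the ends of four tapered studs under the plate, which locate in the basin's corners with 2.5 mm play. Square hub 34 mm wide, 36 mm high, in the middle. Fits either way round. Starts on the basin, latched.
- lid_buttons (a point): Midway between the two buttons, 42 mm above the lid's origin, 26 mm above the plate's top. Buttons face the lid's +y and -y; faces 26 mm wide, 12 to 40 mm above the plate's top, 60 mm apart when out, 40 mm when fully pressed. Below each face its bolt, a bar 8 mm wide with its top 7 mm above the plate, runs out to the lid's edge: keep finger tips higher than that.
- button_left (a joint): Travel of the lid's +y button: 0 = out, bolt end 106 mm from the lid's centre, 8 mm past its edge, under the staple; 0.010 m = fully pressed, bolt drawn back inside the edge. Spring: 3 N to start, 8 N fully pressed; returns by itself. Bolts have no slope: to refit the lid keep both buttons pressed while lowering it, then let go.
- button_right (a joint): The same for the lid's -y button.
- cutter0: Loose pizza wheel cutter, about 90 g, 145 mm long, may be absent. It lies flat on the counter: black handle 20 mm wide and 22 mm high, reaching from 70 mm behind the origin (-x) to 25 mm before it; steel wheel of 25 mm radius, 3 mm thick, lying level, its centre 50 mm before the origin (+x) and 11 mm above the underside. Origin on the underside, near the balance point.
- cutter1: Loose pizza wheel cutter, about 90 g, 145 mm long, may be absent. It lies flat on the counter: black handle 20 mm wide and 22 mm high, reaching from 70 mm behind the origin (-x) to 25 mm before it; steel wheel of 25 mm radius, 3 mm thick, lying level, its centre 50 mm before the origin (+x) and 11 mm above the underside. Origin on the underside, near the balance point.
- cutter2: Loose pizza wheel cutter, about 90 g, 145 mm long, may be absent. It lies flat on the counter: black handle 20 mm wide and 22 mm high, reaching from 70 mm behind the origin (-x) to 25 mm before it; steel wheel of 25 mm radius, 3 mm thick, lying level, its centre 50 mm before the origin (+x) and 11 mm above the underside. Origin on the underside, near the balance point.
- board: Fixed wooden board 220 by 215 mm, 10 mm thick, origin under its centre: bare, with room for the lid.
- ramekin: Bystander, small white ramekin: leave it alone.
- shaker: Bystander, glass shaker: leave it alone.
- mug: Bystander, blue mug: leave it alone.
- spatula: Bystander, spatula: leave it alone.
Mind the look-alikes: they are no part of the job. Leave any pink look-alike of the cutter1 alone.

How it is judged (in metres and radians):
On the way, in this order (a step that is already met when the one before it is completed fails the run):
1. the switch is off (value of joint switch below 0.1 rad), for 0.2 s.
2. the lid has been taken off the steriliser, the switch being off (horizontal distance between lid and lid_seat above 0.1 m and value of joint switch below 0.1 rad), for 0.2 s.
3. every cutter lies in a cradle, the switch still off (((x of cutter0 in the frame of cradle0 between -0.025 and 0.025 m and y of cutter0 in the frame of cradle0 between -0.007 and 0.007 m and z of cutter0 in the frame of cradle0 between -0.004 and 0.004 m) or (x of cutter0 in the frame of cradle1 between -0.025 and 0.025 m and y of cutter0 in the frame of cradle1 between -0.007 and 0.007 m and z of cutter0 in the frame of cradle1 between -0.004 and 0.004 m) or (x of cutter0 in the frame of cradle2 between -0.025 and 0.025 m and y of cutter0 in the frame of cradle2 between -0.007 and 0.007 m and z of cutter0 in the frame of cradle2 between -0.004 and 0.004 m)) and angle between each of cutter0, cutter1, cutter2's own z axis and vertical below 0.12 rad and angle between the x axis of each of cutter0, cutter1, cutter2 and the x axis of steriliser, either way round below 0.2 rad and ((x of cutter1 in the frame of cradle0 between -0.025 and 0.025 m and y of cutter1 in the frame of cradle0 between -0.007 and 0.007 m and z of cutter1 in the frame of cradle0 between -0.004 and 0.004 m) or (x of cutter1 in the frame of cradle1 between -0.025 and 0.025 m and y of cutter1 in the frame of cradle1 between -0.007 and 0.007 m and z of cutter1 in the frame of cradle1 between -0.004 and 0.004 m) or (x of cutter1 in the frame of cradle2 between -0.025 and 0.025 m and y of cutter1 in the frame of cradle2 between -0.007 and 0.007 m and z of cutter1 in the frame of cradle2 between -0.004 and 0.004 m)) and ((x of cutter2 in the frame of cradle0 between -0.025 and 0.025 m and y of cutter2 in the frame of cradle0 between -0.007 and 0.007 m and z of cutter2 in the frame of cradle0 between -0.004 and 0.004 m) or (x of cutter2 in the frame of cradle1 between -0.025 and 0.025 m and y of cutter2 in the frame of cradle1 between -0.007 and 0.007 m and z of cutter2 in the frame of cradle1 between -0.004 and 0.004 m) or (x of cutter2 in the frame of cradle2 between -0.025 and 0.025 m and y of cutter2 in the frame of cradle2 between -0.007 and 0.007 m and z of cutter2 in the frame of cradle2 between -0.004 and 0.004 m)) and value of joint switch below 0.1 rad), for 0.3 s.
4. the lid is home and both bolts are out, the switch still off (x of lid in the frame of lid_seat between -0.006 and 0.006 m and y of lid in the frame of lid_seat between -0.006 and 0.006 m and z of lid in the frame of lid_seat between -0.016 and -0.0085 m and angle between lid's own z axis and vertical below 0.05 rad and angle between the x axis of lid and the x axis of steriliser, either way round below 0.08 rad and value of joint each of button_left, button_right below 0.003 m and value of joint switch below 0.1 rad), for 0.3 s.
5. the switch is on again (value of joint switch above 0.7 rad), for 0.2 s.
At the end, for the whole second after the job is handed in: Every cutter present lies in a cradle (7 mm across, 25 mm along, 4 mm in height, level to 0.12 rad, aligned to 0.2 rad); the lid is home (6 mm across, 3.5 mm in height, level to 0.05 rad, square to 0.08 rad) with both buttons out (under 3 mm); switch on (over 0.7); all at rest (((x of cutter0 in the frame of cradle0 between -0.025 and 0.025 m and y of cutter0 in the frame of cradle0 between -0.007 and 0.007 m and z of cutter0 in the frame of cradle0 between -0.004 and 0.004 m) or (x of cutter0 in the frame of cradle1 between -0.025 and 0.025 m and y of cutter0 in the frame of cradle1 between -0.007 and 0.007 m and z of cutter0 in the frame of cradle1 between -0.004 and 0.004 m) or (x of cutter0 in the frame of cradle2 between -0.025 and 0.025 m and y of cutter0 in the frame of cradle2 between -0.007 and 0.007 m and z of cutter0 in the frame of cradle2 between -0.004 and 0.004 m)) and angle between each of cutter0, cutter1, cutter2's own z axis and vertical below 0.12 rad and angle between the x axis of each of cutter0, cutter1, cutter2 and the x axis of steriliser, either way round below 0.2 rad and ((x of cutter1 in the frame of cradle0 between -0.025 and 0.025 m and y of cutter1 in the frame of cradle0 between -0.007 and 0.007 m and z of cutter1 in the frame of cradle0 between -0.004 and 0.004 m) or (x of cutter1 in the frame of cradle1 between -0.025 and 0.025 m and y of cutter1 in the frame of cradle1 between -0.007 and 0.007 m and z of cutter1 in the frame of cradle1 between -0.004 and 0.004 m) or (x of cutter1 in the frame of cradle2 between -0.025 and 0.025 m and y of cutter1 in the frame of cradle2 between -0.007 and 0.007 m and z of cutter1 in the frame of cradle2 between -0.004 and 0.004 m)) and ((x of cutter2 in the frame of cradle0 between -0.025 and 0.025 m and y of cutter2 in the frame of cradle0 between -0.007 and 0.007 m and z of cutter2 in the frame of cradle0 between -0.004 and 0.004 m) or (x of cutter2 in the frame of cradle1 between -0.025 and 0.025 m and y of cutter2 in the frame of cradle1 between -0.007 and 0.007 m and z of cutter2 in the frame of cradle1 between -0.004 and 0.004 m) or (x of cutter2 in the frame of cradle2 between -0.025 and 0.025 m and y of cutter2 in the frame of cradle2 between -0.007 and 0.007 m and z of cutter2 in the frame of cradle2 between -0.004 and 0.004 m)) and x of lid in the frame of lid_seat between -0.006 and 0.006 m and y of lid in the frame of lid_seat between -0.006 and 0.006 m and z of lid in the frame of lid_seat between -0.016 and -0.0085 m and angle between lid's own z axis and vertical below 0.05 rad and angle between the x axis of lid and the x axis of steriliser, either way round below 0.08 rad and value of joint each of button_left, button_right below 0.003 m and value of joint switch above 0.7 rad and linear speed of each of lid, cutter0, cutter1, cutter2 below 0.02 m/s); the robot touches nothing.
It fails at once if a bystander is moved more than 50 mm (distance of any of ramekin, shaker, mug, spatula from where it was at the start of the episode above 0.05 m).
Of cutter0, cutter1, cutter2 only 2 to 3 are there at a start; the rules pass over those that are not, and their reading is None.
At some moment in a run one of cutter0, cutter1, cutter2 may be knocked a few centimetres aside while the robot is not near it.
Once in a run the grip may slacken for a moment while it holds something.
It also fails if it takes over 208 s, if anything falls off the work surface, if the arm or the gripper's body presses on something with over 40 N, if the wrist force passes 120 N, or if a joint passes its speed limit or range.

## Working session

There is one attempt and no reset: what is moved stays moved. The work goes in short steps, Python scripts to look and compute and a tool call to move; the robot and the scene stay as the last step left them, time stands still between calls to the robot, and variables do not carry over. Pictures are saved under pics/ and viewed, at most 14 in all, crops included, and the job is handed in when it is done.

Besides the shell and the picture viewer there is one more tool, called as a command line: name --argument value ..., lists and objects as JSON in quotes. jog_arm: Moves the arm, as the interface text tells. Its arguments: {"type":"object","properties":{"motion":{"type":"array"},"claw":{"type":"number"},"squeeze":{"type":"number"}},"required":["motion"]}

```bash
ls; mkdir -p pics; cat > h.py <<'E'
import numpy as np, cv2
from cell import env
def snap(n,f):
    P=env.camera_params(n); im=env.read_camera(n); cv2.imwrite('pics/'+f,im[:,:,::-1]); np.save('pics/'+f[:-4]+'.npy',{'P':P,'im':im},allow_pickle=True); return P,im
def load(f):
    d=np.load('pics/'+f+'.npy',allow_pickle=True).item(); return d['P'],d['im']
def ray(P,u,v):
    a=(u-P['cx'])/P['fx'];b=(v-P['cy'])/P['fy'];rd=np.hypot(a,b);r=rd
    for _ in range(30): r=rd/(1+P['k1']*r*r)
    s=r/rd if rd>0 else 1
    E=np.array(P['extrinsics']);R=E[:3,:3];t=E[:3,3]
    return -R.T@t, R.T@np.array([a*s,-b*s,-1.])
def onz(P,u,v,z):
    o,d=ray(P,u,v); return (o+d*(z-o[2])/d[2])
def proj(P,p):
    E=np.array(P['extrinsics']);c=E[:3,:3]@np.array(p)+E[:3,3]
    a,b=c[0]/-c[2],-c[1]/-c[2];k=1+P['k1']*(a*a+b*b)
    return np.array([P['cx']+P['fx']*a*k,P['cy']+P['fy']*b*k])
E
python3 - <<'E'
from h import *
for n in ['top','scene']:
    P,im=snap(n,n+'0.png'); E=np.array(P['extrinsics']); print(n,P['fx'],P['k1'],-E[:3,:3].T@E[:3,3],E[:3,:3].tolist())
print(env.get_obs())
E
```

```text
pics
top 523.045055094981 -0.18811858831094164 [0.17807564 0.0086743  1.53033756] [[0.02636177224330101, -0.9996297657195582, 0.00673709519403392], [0.9806788249476122, 0.027167661550566706, 0.19372909039492436], [-0.19384039636660683, 0.0014998844405525581, 0.9810319317346924]]
scene 507.9634268058577 -0.15868295515449052 [ 0.99156825 -0.97026349  0.92206909] [[0.8668079540373268, 0.4983756744968741, 0.016299014921459052], [-0.305843053905948, 0.5055577827677403, 0.8067659850665806], [0.3938324481237009, -0.7042961134017085, 0.5906462456091129]]
{'time_s': 0.1, 'qpos': array([-62.73522569,  18.43595234,  -4.01579011,  83.16542607,
         1.29474315,  78.53992463,  -3.26127917]), 'joint_velocities': array([-0.0309203 , -0.09935112,  0.02497079, -0.2029546 ,  0.01167183,
        0.02510587,  0.00192357]), 'effort': array([ 3.06933807e-04, -4.92572200e+01, -4.05309917e-01, -3.13400030e+01,
       -6.40491676e-02,  3.95509042e-02,  6.92198205e-05]), 'tool_pos': array([0.28942122, 0.58148509, 0.22157977]), 'tool_rot': array([-1.79903910e+02,  4.93139937e-03,  1.53543684e+02]), 'force': array([-0.02236669,  0.15923026, -0.26660348]), 'wrist_torque': array([-0.00273313, -0.02800361, -0.06509248]), 'grasp_force': 0.0, 'grip_width': 0.08730885134660364}
```

View pics/top0.png

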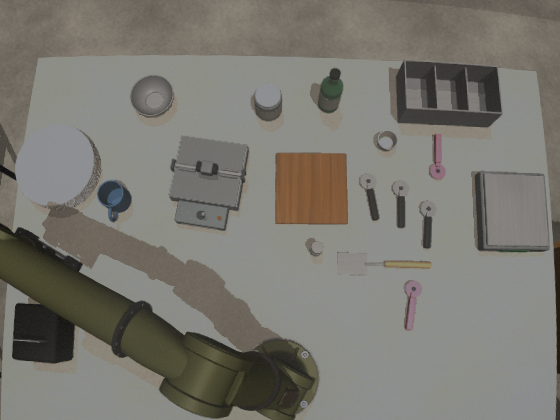

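View pics/scene0.png

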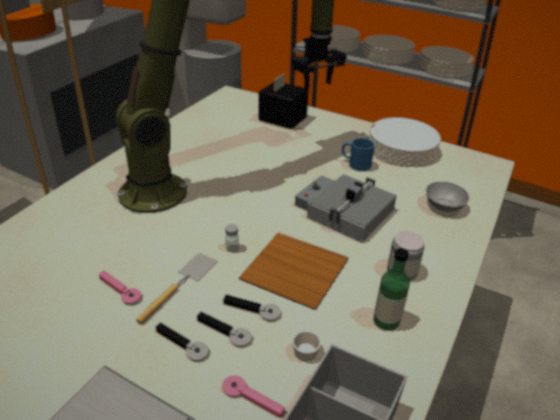

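Top view: steriliser at about (208,172) with its console at (202,215) and board at (311,188). Three black-handled cutters lie at (370,197), (401,204) and (428,224). The two pink look-alikes at (437,157) and (412,305) are to be left alone. I'll confirm these in one enlarged crop.

```bash
python3 - <<'E'
from h import *
P,im=load('top0')
a=cv2.resize(im[125:240,160:260],None,fx=4,fy=4,interpolation=cv2.INTER_CUBIC)
b=cv2.resize(im[160:260,350:450],None,fx=4,fy=4,interpolation=cv2.INTER_CUBIC)
c=np.zeros((460,800,3),np.uint8);c[:460,:400]=a;c[:400,400:]=b
cv2.imwrite('pics/c0.png',np.clip(c[:,:,::-1].astype(float)*1.4,0,255))
E
```

```text
[ WARN:0@0.436] global loadsave.cpp:1063 imwrite_ Unsupported depth image for selected encoder is fallbacked to CV_8U.
```

View pics/c0.png

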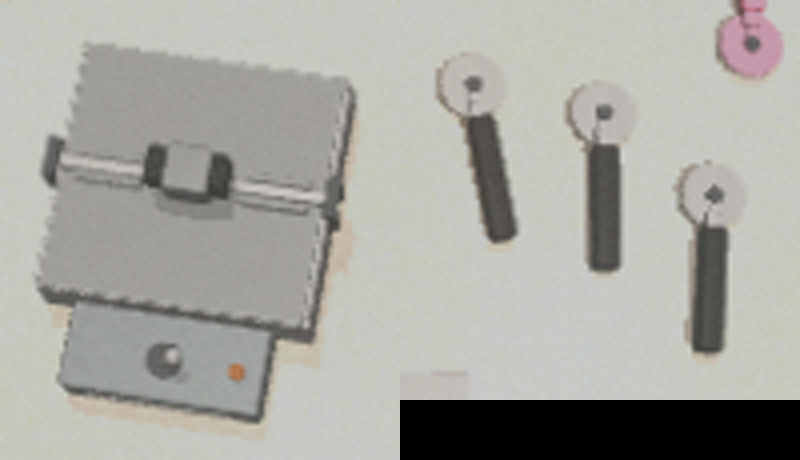

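The crop confirms three genuine cutters with grey wheels and black handles; the pink one is at the upper right. Now the positions.

```bash
python3 - <<'E'
from h import *
P,im=load('top0')
q=np.array([(85,43),(352,80),(310,330),(40,285)])/4+[160,125]
w=[onz(P,*(c-.0),.059) for c in q]
for x in w: print(x.round(4))
print('C',np.mean(w,0).round(4)); w=np.array(w)[:,:2]
for a,b in [(0,1),(1,2),(2,3),(3,0)]:
    d=w[b]-w[a]; print(np.linalg.norm(d).round(4),np.degrees(np.arctan2(d[1],d[0])).round(1))
print('hub',onz(P,160+187/4,125+167/4,.095).round(4))
print('bat tip',onz(P,160+172/4,125+354/4,.073).round(4),'collar',onz(P,160+163/4,125+361/4,.043).round(4))
m=(im.max(2)<75).astype(np.uint8); m[:160]=0;m[255:]=0;m[:,:355]=0;m[:,450:]=0
for c in cv2.findContours(m,cv2.RETR_EXTERNAL,cv2.CHAIN_APPROX_NONE)[0]:
    if cv2.contourArea(c)<60: continue
    (cx,cy),(a,b),t=cv2.minAreaRect(c); print(cx,cy,a,b,t,onz(P,cx,cy,.02).round(4))
for u,v in [(368.3,181),(401,188),(428.5,208.5)]: print('wheel',onz(P,u,v,.012).round(4))
b=[onz(P,*c,.01) for c in [(275,153),(347,153),(348,224),(275,224)]]; print('board',np.mean(b,0))
for n,u,v in [('shaker',317,249),('ram',387,142),('spat',350,263),('mug',111,196)]: print(n,onz(P,u,v,.03).round(3))
E
```

```text
[0.6968 0.3124 0.059 ]
[0.6721 0.1114 0.059 ]
[0.4827 0.134  0.059 ]
[0.5108 0.3325 0.059 ]
C [0.5906 0.2226 0.059 ]
0.2025 -97.0
0.1907 173.2
0.2005 82.0
0.1871 -6.2
hub [0.5919 0.2244 0.095 ]
bat tip [0.4597 0.2306 0.073 ] collar [0.4601 0.2415 0.043 ]
426.876708984375 231.58937072753906 7.229903697967529 31.06004524230957 2.726310968399048 [ 0.4335 -0.4266  0.02  ]
400.5 211.5 31.0 7.0 90.0 [ 0.4922 -0.3473  0.02  ]
372.1922912597656 203.96156311035156 31.378582000732422 7.060181140899658 78.69007110595703 [ 0.5127 -0.2619  0.02  ]
wheel [ 0.5851 -0.2522  0.012 ]
wheel [ 0.5665 -0.3522  0.012 ]
wheel [ 0.5056 -0.4359  0.012 ]
board [ 0.55884565 -0.08043465  0.01      ]
shaker [ 0.373 -0.098  0.03 ]
ram [ 0.705 -0.308  0.03 ]
spat [ 0.334 -0.195  0.03 ]
mug [0.514 0.52  0.03 ]
```

```bash
cat >> h.py <<'E'
import json,sys
C=np.array([.591,.2235]); YAW=-7.0
def B(x,y):
    a=np.radians(YAW);return C+np.array([[np.cos(a),-np.sin(a)],[np.sin(a),np.cos(a)]])@np.array([x,y])
def go(x,y,z,yaw):
    "total shift in cm along tool x,y,z AFTER the turn to yaw is made, turn az in deg"
    from scipy.spatial.transform import Rotation as R
    o=env.get_obs();p=o['tool_pos'];R0=R.from_euler('xyz',o['tool_rot'],degrees=True)
    R1=R.from_euler('xyz',[180,0,yaw],degrees=True)
    print('t',round(o['time_s'],2),'az',((o['tool_rot'][2]-yaw+180)%360-180).round(2),'rotvec',(R0.inv()*R1).as_rotvec(degrees=True).round(2),'shift',(R1.inv().apply(np.array([x,y,z])-p)*100).round(2),'q7',o['qpos'][6].round(1),'F',o['force'].round(1),'w',o['grip_width'].round(4))
E
python3 - <<'E'
from h import *
print(B(-.132,-.042)); go(*B(-.132,-.042),.2,173)
E
```

```text
[0.4548654  0.19789981]Traceback (most recent call last):
  File "<stdin>", line 2, in <module>
  File "h.py", line 28, in go
    print('t',round(o['time_s'],2),'az',((o['tool_rot'][2]-yaw+180)%360-180).round(2),'rotvec',(R0.inv()*R1).as_rotvec(degrees=True).round(2),'shift',(R1.inv().apply(np.array([x,y,z])-p)*100).round(2),'q7',o['qpos'][6].round(1),'F',o['force'].round(1),'w',o['grip_width'].round(4))
                                                                                                                                                                                                                                                                ^^^^^^^^^^^^^^^^^^^^^
AttributeError: 'float' object has no attribute 'round'
```

```bash
sed -i "s/o\['grip_width'\].round(4)/round(o['grip_width'],4)/" h.py; python3 - <<'E'
from h import *
go(*B(-.132,-.042),.2,173)
E
```

```text
t 0.1 az -19.46 rotvec [-1.000e-01 -1.000e-02 -1.946e+01] shift [-21.1  -36.06   2.16] q7 -3.3 F [-0.   0.2 -0.3] w 0.0873
```

jog_arm --motion '[{"az": -4},{"az": -4},{"az": -4},{"az": -4},{"az": -3.5}]' --claw -1 --squeeze 20

```text
$.motion[0]: bad value
```

Perhaps every row needs all six numbers.

jog_arm --motion '[{"x": 0,"y": 0,"z": 0,"ax": 0,"ay": 0,"az": -4},{"x": 0,"y": 0,"z": 0,"ax": 0,"ay": 0,"az": -4},{"x": 0,"y": 0,"z": 0,"ax": 0,"ay": 0,"az": -4},{"x": 0,"y": 0,"z": 0,"ax": 0,"ay": 0,"az": -4},{"x": 0,"y": 0,"z": 0,"ax": 0,"ay": 0,"az": -3.5}]' --claw -1 --squeeze 20

```text
time_s: 0.6
tool_pos: [0.2895, 0.5816, 0.2219]
tool_rot: [-179.9, -0.0, 173.2]
force: [-0.3, -0.6, 0.6]
grip_width: 0.0549
grasp_force: 0.0
```

jog_arm --motion '[{"x": -2,"y": -3.6,"z": 0,"ax": 0,"ay": 0,"az": 0},{"x": -2,"y": -3.6,"z": 0,"ax": 0,"ay": 0,"az": 0},{"x": -2,"y": -3.6,"z": 0,"ax": 0,"ay": 0,"az": 0},{"x": -2,"y": -3.6,"z": 0,"ax": 0,"ay": 0,"az": 0},{"x": -2,"y": -3.6,"z": 0,"ax": 0,"ay": 0,"az": 0}]'

```text
time_s: 1.1
tool_pos: [0.3673, 0.3893, 0.2221]
tool_rot: [-180.0, -0.0, 173.0]
force: [-0.2, 0.7, 0.0]
grip_width: 0.0147
grasp_force: 0.0
```

jog_arm --motion '[{"x": -2,"y": -3.6,"z": 0,"ax": 0,"ay": 0,"az": 0},{"x": -2,"y": -3.6,"z": 0,"ax": 0,"ay": 0,"az": 0},{"x": -2,"y": -3.6,"z": 0,"ax": 0,"ay": 0,"az": 0},{"x": -2,"y": -3.6,"z": 0,"ax": 0,"ay": 0,"az": 0},{"x": -2,"y": -3.6,"z": 0,"ax": 0,"ay": 0,"az": 0}]'

```text
time_s: 1.6
tool_pos: [0.4447, 0.1986, 0.2223]
tool_rot: [180.0, -0.0, 173.0]
force: [-0.2, -0.1, 0.2]
grip_width: 0.0007
grasp_force: 0.0
```

```bash
python3 - <<'E'
from h import *
go(*B(-.132,-.042),.057,173)
snap('wrist','w1.png')
E
```

```text
t 1.6 az 0.05 rotvec [ 0.   -0.01  0.05] shift [-1.02  0.05 16.53] q7 55.6 F [-0.2 -0.1  0.2] w 0.0007
```

View pics/w1.png

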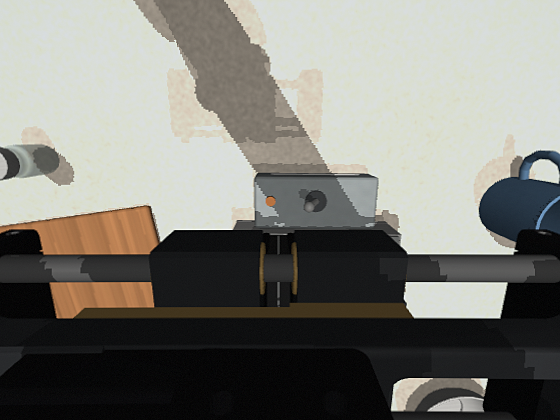

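Wrist view: console with the lamp at (270,201) and the bat near (314,200). The fingers are clear of it, over the -y side.

```bash
python3 - <<'E'
from h import *
P,im=load('w1')
print('foot',proj(P,[*B(-.132,0),.043]),'tip',proj(P,[*B(-.132,-.0129),.0734]))
for c in [(-.1615,.075),(-.1615,-.075)]: print(proj(P,[*B(*c),.04]))
E
```

```text
foot [313.55354047 200.00908923] tip [305.0973539  205.99176284]
[377.37216648 175.17717506]
[250.78770959 175.1196372 ]
```

jog_arm --motion '[{"x": -0.5,"y": 0,"z": 3.3,"ax": 0,"ay": 0,"az": 0},{"x": -0.5,"y": 0,"z": 3.3,"ax": 0,"ay": 0,"az": 0},{"x": 0,"y": 0,"z": 3.3,"ax": 0,"ay": 0,"az": 0},{"x": 0,"y": 0,"z": 3.3,"ax": 0,"ay": 0,"az": 0},{"x": 0,"y": 0,"z": 2.8,"ax": 0,"ay": 0,"az": 0}]'

```text
time_s: 2.15
tool_pos: [0.4535, 0.1988, 0.0605]
tool_rot: [-179.9, -0.1, 173.0]
force: [0.1, 0.3, -0.6]
grip_width: 0.0004
grasp_force: 0.0
```

jog_arm --motion '[{"x": 0,"y": 0.8,"z": 0.2,"ax": 0,"ay": 0,"az": 0},{"x": 0,"y": 0.8,"z": 0,"ax": 0,"ay": 0,"az": 0},{"x": 0,"y": 0.8,"z": 0,"ax": 0,"ay": 0,"az": 0},{"x": 0,"y": 0.8,"z": 0,"ax": 0,"ay": 0,"az": 0},{"x": 0,"y": 0.3,"z": 0,"ax": 0,"ay": 0,"az": 0}]'

```text
time_s: 2.65
tool_pos: [0.4596, 0.2362, 0.062]
tool_rot: [179.9, 0.1, 173.1]
force: [-0.4, -0.3, -0.2]
grip_width: 0.0003
grasp_force: 0.0
```

jog_arm --motion '[{"x": 0,"y": -1,"z": 0,"ax": 0,"ay": 0,"az": 0},{"x": 0,"y": -1,"z": 0,"ax": 0,"ay": 0,"az": 0},{"x": 0,"y": 0,"z": -4,"ax": 0,"ay": 0,"az": 0},{"x": 0,"y": 0,"z": -4,"ax": 0,"ay": 0,"az": 0},{"x": 0,"y": 0,"z": -4,"ax": 0,"ay": 0,"az": 0}]' --claw 1

```text
time_s: 3.15
tool_pos: [0.4559, 0.2119, 0.1818]
tool_rot: [-180.0, -0.0, 172.9]
force: [1.4, 0.4, -0.2]
grip_width: 0.0327
grasp_force: 0.0
```

```bash
python3 - <<'E'
from h import *
go(*B(-.132,-.042),.2,173)
P,im=snap('wrist','w2.png')
cv2.imwrite('pics/w2c.png',cv2.resize(im[150:250,220:420,::-1],None,fx=3,fy=3))
print(proj(P,[*B(-.132,.0129),.0734]),proj(P,[*B(-.132,-.0129),.0734]))
E
```

```text
t 3.15 az -0.09 rotvec [-0.04 -0.03 -0.09] shift [-0.06 -1.41 -1.82] q7 55.3 F [ 1.4  0.4 -0.2] w 0.0327
[320.9016908  206.30514971] [293.9208604  206.33998347]
```

View pics/w2c.png

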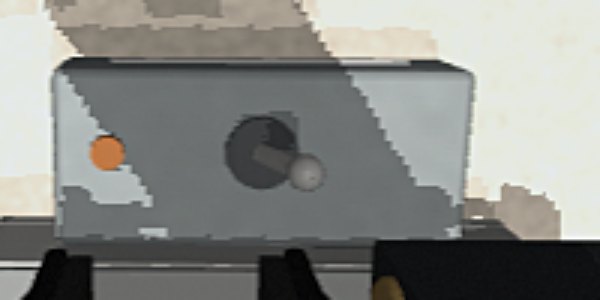

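Bat tip at about (322,207) in full picture coordinates, which matches the predicted off position. Now the lid.

```bash
python3 - <<'E'
from h import *
go(*B(0,0),.073,173)
E
```

```text
t 3.2 az -0.09 rotvec [ 0.37  0.48 -0.09] shift [-12.93   2.55  11.62] q7 55.2 F [3.2 0.8 4.7] w 0.0364
```

jog_arm --motion '[{"x": -2.5,"y": 0.5,"z": 0,"ax": 0,"ay": 0,"az": 0},{"x": -2.5,"y": 0.5,"z": 0,"ax": 0,"ay": 0,"az": 0},{"x": -2.5,"y": 0.5,"z": 0,"ax": 0,"ay": 0,"az": 0},{"x": -2.5,"y": 0.5,"z": 0,"ax": 0,"ay": 0,"az": 0},{"x": -2.5,"y": 0.5,"z": 0,"ax": 0,"ay": 0,"az": 0}]' --claw 1 --squeeze 40

```text
time_s: 3.7
tool_pos: [0.5843, 0.2219, 0.1804]
tool_rot: [-180.0, -0.0, 172.9]
force: [-0.1, 1.0, 0.2]
grip_width: 0.0762
grasp_force: 0.0
```

```bash
python3 - <<'E'
from h import *
go(*B(0,0),.073,173)
E
```

```text
t 3.7 az -0.05 rotvec [-0.03 -0.01 -0.05] shift [-0.64  0.24 10.74] q7 62.6 F [-0.1  1.   0.2] w 0.0762
```

jog_arm --motion '[{"x": -0.3,"y": 0.12,"z": 0,"ax": 0,"ay": 0,"az": 0},{"x": -0.3,"y": 0.12,"z": 2,"ax": 0,"ay": 0,"az": 0},{"x": 0,"y": 0,"z": 3,"ax": 0,"ay": 0,"az": 0},{"x": 0,"y": 0,"z": 3,"ax": 0,"ay": 0,"az": 0},{"x": 0,"y": 0,"z": 2.6,"ax": 0,"ay": 0,"az": 0}]'

```text
time_s: 4.2
tool_pos: [0.5883, 0.224, 0.0731]
tool_rot: [-180.0, -0.1, 173.0]
force: [0.5, 0.5, -0.3]
grip_width: 0.0868
grasp_force: 0.0
```

jog_arm --motion '[{"x": 0,"y": 0,"z": 0,"ax": 0,"ay": 0,"az": 0},{"x": 0,"y": 0,"z": 0,"ax": 0,"ay": 0,"az": 0},{"x": 0,"y": 0,"z": 0,"ax": 0,"ay": 0,"az": 0},{"x": 0,"y": 0,"z": 0,"ax": 0,"ay": 0,"az": 0},{"x": 0,"y": 0,"z": 0,"ax": 0,"ay": 0,"az": 0}]' --claw -1 --squeeze 40

```text
time_s: 4.7
tool_pos: [0.5907, 0.2256, 0.0765]
tool_rot: [179.9, 0.1, 173.0]
force: [-1.0, -0.1, 4.6]
grip_width: 0.055
grasp_force: 4.3
```

jog_arm --motion '[{"x": 0,"y": 0,"z": 0,"ax": 0,"ay": 0,"az": 0},{"x": 0,"y": 0,"z": 0,"ax": 0,"ay": 0,"az": 0},{"x": 0,"y": 0,"z": 0,"ax": 0,"ay": 0,"az": 0},{"x": 0,"y": 0,"z": 0,"ax": 0,"ay": 0,"az": 0},{"x": 0,"y": 0,"z": 0,"ax": 0,"ay": 0,"az": 0}]'

```text
time_s: 5.2
tool_pos: [0.5908, 0.2257, 0.0769]
tool_rot: [179.9, 0.1, 173.0]
force: [-1.5, -1.6, 8.7]
grip_width: 0.0376
grasp_force: 40.0
```

jog_arm --motion '[{"x": 0,"y": 0,"z": -0.5,"ax": 0,"ay": 0,"az": 0},{"x": 0,"y": 0,"z": -0.5,"ax": 0,"ay": 0,"az": 0},{"x": 0,"y": 0,"z": -1,"ax": 0,"ay": 0,"az": 0},{"x": 0,"y": 0,"z": -1,"ax": 0,"ay": 0,"az": 0},{"x": 0,"y": 0,"z": -1,"ax": 0,"ay": 0,"az": 0}]'

```text
time_s: 5.7
tool_pos: [0.5897, 0.2254, 0.1155]
tool_rot: [180.0, 0.0, 173.0]
force: [-0.0, 0.0, -2.5]
grip_width: 0.0376
grasp_force: 40.0
```

```bash
python3 - <<'E'
from h import *
P,im=snap('scene','s1.png')
cv2.imwrite('pics/s1c.png',cv2.resize(im[110:280,240:440,::-1],None,fx=3,fy=3))
go(.559,-.080,.15,173)
go(.559,-.080,.15,180)
b=np.array([onz(P,*c,.01) for c in [(285,236),(347,262),(306,303),(241,270)]]);print(b.round(3))
E
```

```text
t 5.75 az 0.04 rotvec [0.11 0.17 0.04] shift [ -0.56 -30.74  -3.24] q7 63.2 F [-0.  -0.8 -0.4] w 0.0376
t 5.75 az -6.96 rotvec [ 0.1   0.18 -6.96] shift [  3.19 -30.58  -3.24] q7 63.2 F [-0.  -0.8 -0.4] w 0.0376
[[ 0.474  0.015  0.01 ]
 [ 0.669  0.004  0.01 ]
 [ 0.643 -0.184  0.01 ]
 [ 0.443 -0.166  0.01 ]]
```

View pics/s1c.png

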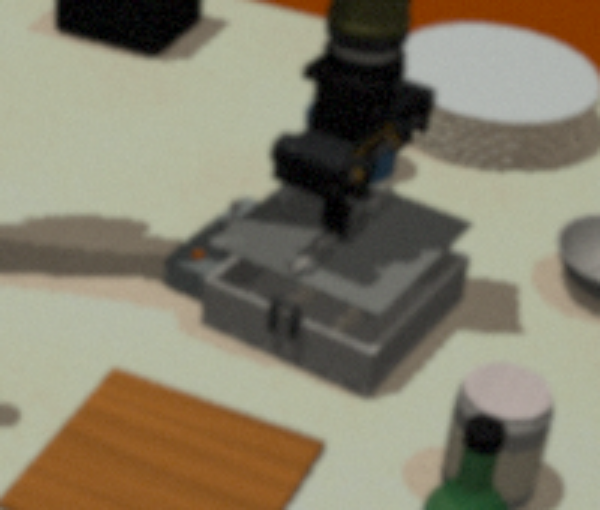

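Lid is clear of the basin in the grip. Carry it to the board.

jog_arm --motion '[{"x": 0,"y": 0,"z": -2,"ax": 0,"ay": 0,"az": 0},{"x": 0,"y": -2,"z": -2,"ax": 0,"ay": 0,"az": 0},{"x": -0.2,"y": -3,"z": 0,"ax": 0,"ay": 0,"az": 0},{"x": -0.2,"y": -3,"z": 0,"ax": 0,"ay": 0,"az": 0},{"x": -0.2,"y": -3,"z": 0,"ax": 0,"ay": 0,"az": 0}]'

```text
time_s: 6.25
tool_pos: [0.5823, 0.1144, 0.1552]
tool_rot: [180.0, 0.1, 173.1]
force: [-0.1, -0.4, -3.5]
grip_width: 0.0376
grasp_force: 40.0
```

jog_arm --motion '[{"x": 0,"y": -3.5,"z": 0,"ax": 0,"ay": 0,"az": 0},{"x": 0,"y": -3.5,"z": 0,"ax": 0,"ay": 0,"az": 0},{"x": 0,"y": -3.5,"z": 0,"ax": 0,"ay": 0,"az": 0},{"x": 0,"y": -3.5,"z": 0,"ax": 0,"ay": 0,"az": 0},{"x": 0,"y": -3.5,"z": 0,"ax": 0,"ay": 0,"az": 0}]'

```text
time_s: 6.75
tool_pos: [0.5609, -0.0596, 0.1551]
tool_rot: [180.0, 0.1, 173.0]
force: [0.1, -0.4, -2.1]
grip_width: 0.0379
grasp_force: 40.0
```

```bash
python3 - <<'E'
from h import *
go(.557,-.074,.045,173)
E
```

```text
t 6.75 az 0.05 rotvec [0.02 0.05 0.05] shift [ 0.21 -1.47 11.01] q7 90.0 F [ 0.1 -0.4 -2.1] w 0.0379
```

jog_arm --motion '[{"x": 0.1,"y": -0.8,"z": 2.5,"ax": 0,"ay": 0,"az": 0},{"x": 0.1,"y": -0.7,"z": 2.5,"ax": 0,"ay": 0,"az": 0},{"x": 0,"y": 0,"z": 2.5,"ax": 0,"ay": 0,"az": 0},{"x": 0,"y": 0,"z": 2,"ax": 0,"ay": 0,"az": 0},{"x": 0,"y": 0,"z": 1,"ax": 0,"ay": 0,"az": 0}]'

```text
time_s: 7.25
tool_pos: [0.5561, -0.0728, 0.048]
tool_rot: [-180.0, -0.1, 173.0]
force: [-0.7, 0.8, -2.9]
grip_width: 0.0377
grasp_force: 40.0
```

jog_arm --motion '[{"x": 0,"y": 0,"z": 0.2,"ax": 0,"ay": 0,"az": 0},{"x": 0,"y": 0,"z": 0.2,"ax": 0,"ay": 0,"az": 0},{"x": 0,"y": 0,"z": 0.2,"ax": 0,"ay": 0,"az": 0},{"x": 0,"y": 0,"z": 0,"ax": 0,"ay": 0,"az": 0},{"x": 0,"y": 0,"z": 0,"ax": 0,"ay": 0,"az": 0}]'

```text
time_s: 7.75
tool_pos: [0.5578, -0.0729, 0.0442]
tool_rot: [180.0, 0.1, 173.0]
force: [-0.2, -0.9, -2.5]
grip_width: 0.0379
grasp_force: 40.0
```

jog_arm --motion '[{"x": 0,"y": 0,"z": 0.1,"ax": 0,"ay": 0,"az": 0},{"x": 0,"y": 0,"z": 0.1,"ax": 0,"ay": 0,"az": 0},{"x": 0,"y": 0,"z": 0.1,"ax": 0,"ay": 0,"az": 0},{"x": 0,"y": 0,"z": 0,"ax": 0,"ay": 0,"az": 0},{"x": 0,"y": 0,"z": 0,"ax": 0,"ay": 0,"az": 0}]'

```text
time_s: 8.25
tool_pos: [0.558, -0.0729, 0.0437]
tool_rot: [179.9, 0.1, 173.0]
force: [-7.0, 0.1, 15.3]
grip_width: 0.038
grasp_force: 40.0
```

Contact at TCP z 0.0437, so the TCP sits 33.7 mm above the lid origin. Release and rise.

jog_arm --motion '[{"x": 0,"y": 0,"z": -0.2,"ax": 0,"ay": 0,"az": 0},{"x": 0,"y": 0,"z": 0,"ax": 0,"ay": 0,"az": 0},{"x": 0,"y": 0,"z": 0,"ax": 0,"ay": 0,"az": 0},{"x": 0,"y": 0,"z": 0,"ax": 0,"ay": 0,"az": 0},{"x": 0,"y": 0,"z": 0,"ax": 0,"ay": 0,"az": 0}]' --claw 1

```text
time_s: 8.75
tool_pos: [0.5574, -0.0729, 0.0424]
tool_rot: [-180.0, 0.0, 173.0]
force: [0.3, -0.3, -0.3]
grip_width: 0.0701
grasp_force: 0.0
```

jog_arm --motion '[{"x": 0,"y": 0,"z": 0,"ax": 0,"ay": 0,"az": 0},{"x": 0,"y": 0,"z": -1,"ax": 0,"ay": 0,"az": 0},{"x": 0,"y": 0,"z": -2,"ax": 0,"ay": 0,"az": 0},{"x": 0,"y": 0,"z": -4,"ax": 0,"ay": 0,"az": 0},{"x": 0,"y": 0,"z": -4,"ax": 0,"ay": 0,"az": 0}]'

```text
time_s: 9.25
tool_pos: [0.5566, -0.073, 0.1537]
tool_rot: [-180.0, -0.1, 173.0]
force: [0.6, 0.2, 0.2]
grip_width: 0.0869
grasp_force: 0.0
```

```bash
cat >> h.py <<'E'
def cutters(f):
    P,im=snap('top',f)
    m=(im.max(2)<75).astype(np.uint8); m[:130]=0;m[290:]=0;m[:,:352]=0;m[:,470:]=0
    for c in cv2.findContours(m,cv2.RETR_EXTERNAL,cv2.CHAIN_APPROX_NONE)[0]:
        (cx,cy),(a,b),t=cv2.minAreaRect(c)
        if max(a,b)<22 or min(a,b)>12: continue
        pts=c[:,0,:].astype(float)
        vx,vy,x0,y0=cv2.fitLine(pts.astype(np.float32),cv2.DIST_L2,0,.01,.01).ravel()
        if vy>0: vx,vy=-vx,-vy
        w0=onz(P,cx-10*vx,cy-10*vy,.018);w1=onz(P,cx+10*vx,cy+10*vy,.018)
        d=(w1-w0)[:2];d/=np.linalg.norm(d);o=onz(P,cx,cy,.018)[:2]+.0225*d
        print('px',round(cx),round(cy),'handlectr',(o-.0225*d).round(4),'origin',o.round(4),'dir',np.degrees(np.arctan2(d[1],d[0])).round(1))
E
python3 - <<'E'
from h import *
cutters('top1.png'); go(.51,-.262,.2,8)
E
```

```text
px 427 232 handlectr [ 0.4338 -0.4273] origin [ 0.4563 -0.4286] dir -3.4
px 400 212 handlectr [ 0.4926 -0.3478] origin [ 0.5151 -0.3474] dir 1.0
px 372 204 handlectr [ 0.5132 -0.2623] origin [ 0.5352 -0.2579] dir 11.2
t 9.3 az 165.01 rotvec [  0.9    0.   165.01] shift [-7.68 17.94 -3.84] q7 91.4 F [ 2.8 -0.8  4.3] w 0.0869
```

Cutters unmoved. Keep the tool at yaw near 180 for all of them. Cutter0 first, with a partly open gripper.

jog_arm --motion '[{"x": 0,"y": 0,"z": 0,"ax": 0,"ay": 0,"az": -4},{"x": 0,"y": -2,"z": 0,"ax": 0,"ay": 0,"az": -4},{"x": 0,"y": -3,"z": 0,"ax": 0,"ay": 0,"az": -4},{"x": 0,"y": -3,"z": 0,"ax": 0,"ay": 0,"az": -4},{"x": 0,"y": -3,"z": 0,"ax": 0,"ay": 0,"az": 0}]' --claw 0.38

```text
time_s: 9.8
tool_pos: [0.5641, -0.1836, 0.1531]
tool_rot: [-180.0, 0.0, -170.9]
force: [0.4, 0.1, 0.8]
grip_width: 0.0619
grasp_force: 0.0
```

jog_arm --motion '[{"x": 0,"y": -3,"z": 0,"ax": 0,"ay": 0,"az": 0},{"x": 0,"y": -3,"z": 0,"ax": 0,"ay": 0,"az": 0},{"x": 0,"y": -1,"z": 0,"ax": 0,"ay": 0,"az": 0},{"x": 0,"y": 0,"z": 0,"ax": 0,"ay": 0,"az": 0},{"x": 0,"y": 0,"z": 0,"ax": 0,"ay": 0,"az": 0}]'

```text
time_s: 10.3
tool_pos: [0.5753, -0.2498, 0.1524]
tool_rot: [179.9, 0.0, -170.9]
force: [0.6, -0.6, -0.6]
grip_width: 0.06
grasp_force: 0.0
```

```bash
python3 - <<'E'
from h import *
go(.5355,-.2583,.004,189)
P,im=snap('wrist','w3.png')
E
```

```text
t 10.3 az 0.11 rotvec [0.09 0.   0.11] shift [ 4.07 -0.22 14.84] q7 127.0 F [ 0.6 -0.6 -0.6] w 0.06
```

View pics/w3.png

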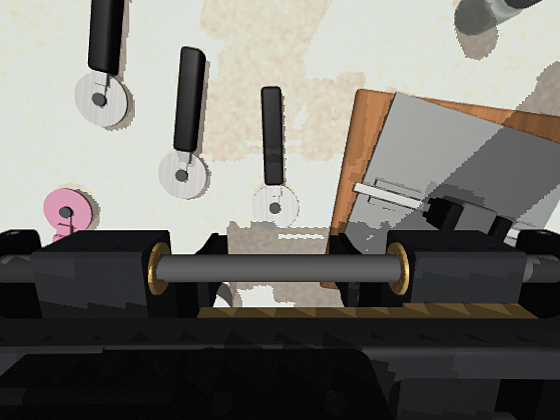

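Wrist view: cutter0 has its handle from (271,88) to (275,185) and wheel at (274,208). Cutter1's wheel is at (183,176) with its handle end at (192,48); cutter2's wheel is at (99,99). The pink look-alike is at (66,212).

```bash
python3 - <<'E'
from h import *
P,im=load('w3')
for n,w,h in [(0,(274.5,208),(271,91)),(1,(183,176),(192,50)),(2,(99,99),None)]:
    W=onz(P,*w,.012); print(n,'wheel',W.round(4))
    if h:
        H=onz(P,*h,.022); d=(W-H)[:2]; L=np.linalg.norm(d); d/=L
        print(' len',L.round(3),'dir',np.degrees(np.arctan2(d[1],d[0])).round(1),'origin',(W[:2]-.05*d).round(4),'origin from end',(H[:2]+.07*d).round(4))
E
```

```text
0 wheel [ 0.5861 -0.2521  0.012 ]
 len 0.116 dir 10.5 origin [ 0.537  -0.2612] origin from end [ 0.5411 -0.2605]
1 wheel [ 0.5672 -0.3515  0.012 ]
 len 0.118 dir -1.1 origin [ 0.5172 -0.3505] origin from end [ 0.5194 -0.3506]
2 wheel [ 0.5051 -0.4376  0.012 ]
```

```bash
python3 - <<'E'
from h import *
go(.537,-.2605,.004,190)
E
```

```text
t 10.35 az -0.83 rotvec [ 0.09  0.01 -0.83] shift [ 3.98 -0.44 14.85] q7 127.0 F [ 0.2 -1.   0.3] w 0.0598
```

jog_arm --motion '[{"x": 2,"y": -0.2,"z": 2,"ax": 0,"ay": 0,"az": -0.8},{"x": 2,"y": -0.2,"z": 3,"ax": 0,"ay": 0,"az": 0},{"x": 0,"y": 0,"z": 4,"ax": 0,"ay": 0,"az": 0},{"x": 0,"y": 0,"z": 3.5,"ax": 0,"ay": 0,"az": 0},{"x": 0,"y": 0,"z": 2,"ax": 0,"ay": 0,"az": 0}]'

```text
time_s: 10.85
tool_pos: [0.535, -0.2587, 0.0048]
tool_rot: [179.8, -0.2, -170.0]
force: [0.0, 1.0, 0.3]
grip_width: 0.0597
grasp_force: 0.0
```

jog_arm --motion '[{"x": 0,"y": 0,"z": 0.3,"ax": 0,"ay": 0,"az": 0},{"x": 0,"y": 0,"z": 0,"ax": 0,"ay": 0,"az": 0},{"x": 0,"y": 0,"z": 0,"ax": 0,"ay": 0,"az": 0},{"x": 0,"y": 0,"z": 0,"ax": 0,"ay": 0,"az": 0},{"x": 0,"y": 0,"z": 0,"ax": 0,"ay": 0,"az": 0}]' --claw -1 --squeeze 40

```text
time_s: 11.35
tool_pos: [0.5373, -0.2623, 0.0059]
tool_rot: [-180.0, 0.1, -170.2]
force: [-0.6, 0.3, 0.0]
grip_width: 0.0277
grasp_force: 0.0
```

jog_arm --motion '[{"x": 0,"y": 0,"z": 0,"ax": 0,"ay": 0,"az": 0},{"x": 0,"y": 0,"z": 0,"ax": 0,"ay": 0,"az": 0},{"x": 0,"y": 0,"z": 0,"ax": 0,"ay": 0,"az": 0},{"x": 0,"y": 0,"z": 0,"ax": 0,"ay": 0,"az": 0},{"x": 0,"y": 0,"z": 0,"ax": 0,"ay": 0,"az": 0}]'

```text
time_s: 11.85
tool_pos: [0.5369, -0.2621, 0.0053]
tool_rot: [-180.0, 0.1, -170.2]
force: [-0.2, 1.7, 6.0]
grip_width: 0.0195
grasp_force: 40.0
```

jog_arm --motion '[{"x": 0,"y": 0,"z": -1,"ax": 0,"ay": 0,"az": 0},{"x": 0,"y": 0,"z": -3,"ax": 0,"ay": 0,"az": 0},{"x": 0,"y": 0,"z": -4,"ax": 0,"ay": 0,"az": 0},{"x": 0,"y": 0,"z": -4,"ax": 0,"ay": 0,"az": 3},{"x": 0,"y": 0,"z": -3,"ax": 0,"ay": 0,"az": 4}]'

```text
time_s: 12.35
tool_pos: [0.5366, -0.2626, 0.1573]
tool_rot: [-179.9, 0.1, -177.3]
force: [1.1, -0.1, -0.5]
grip_width: 0.0194
grasp_force: 40.0
```

jog_arm --motion '[{"x": 0,"y": 2,"z": 0,"ax": 0,"ay": 0,"az": 4},{"x": 0,"y": 3,"z": 0,"ax": 0,"ay": 0,"az": 4},{"x": 0,"y": 3.5,"z": 0,"ax": 0,"ay": 0,"az": 2},{"x": 0,"y": 3.5,"z": 0,"ax": 0,"ay": 0,"az": 0},{"x": 0,"y": 3.5,"z": 0,"ax": 0,"ay": 0,"az": 0}]'

```text
time_s: 12.85
tool_pos: [0.5475, -0.1067, 0.1547]
tool_rot: [-180.0, -0.0, 172.8]
force: [1.0, -0.1, -0.9]
grip_width: 0.0197
grasp_force: 40.0
```

jog_arm --motion '[{"x": 0,"y": 3.5,"z": 0,"ax": 0,"ay": 0,"az": 0},{"x": 0,"y": 3.5,"z": 0,"ax": 0,"ay": 0,"az": 0},{"x": 0,"y": 3.5,"z": 0,"ax": 0,"ay": 0,"az": 0},{"x": 0,"y": 3.5,"z": 0,"ax": 0,"ay": 0,"az": 0},{"x": 0,"y": 3.5,"z": 0,"ax": 0,"ay": 0,"az": 0}]'

```text
time_s: 13.35
tool_pos: [0.5694, 0.0669, 0.1547]
tool_rot: [-180.0, -0.0, 172.8]
force: [0.7, 0.1, -1.1]
grip_width: 0.0194
grasp_force: 40.0
```

```bash
python3 - <<'E'
from h import *
go(*B(.005,-.056),.027,173); print(env.get_obs()['grasp_force'])
E
```

```text
t 13.35 az -0.18 rotvec [-0.02 -0.   -0.18] shift [-0.73 10.21 12.77] q7 76.6 F [ 0.7  0.1 -1.1] w 0.0194
39.99782145023346
```

```bash
python3 - <<'E'
from h import *
P,im=snap('top','top2.png')
c=im[120:240,155:275].copy()
c=cv2.resize(c,None,fx=5,fy=5,interpolation=cv2.INTER_CUBIC)
for i in (-1,0,1):
    for sx in (-.028,.028):
        for sy in (-.013,.013):
            u=(proj(P,[*B(sx,.056*i+sy),.027])-[155,120]+.5)*5; cv2.circle(c,tuple(int(k) for k in u),2,(255,0,0),-1)
cv2.imwrite('pics/c2.png',c[:,:,::-1])
E
```

```text
(no output)
```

View pics/c2.png

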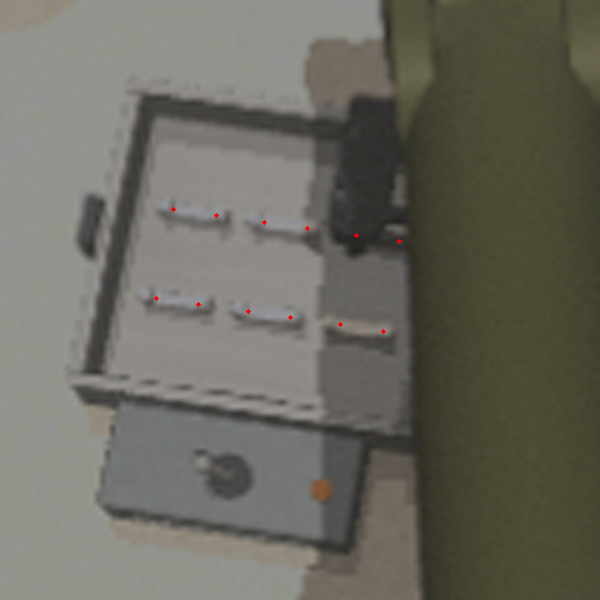

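The predicted lip points (red) fall on the white saddles within about 1 mm, and the bat shows off. Insert cutter0 into cradle0.

jog_arm --motion '[{"x": -0.15,"y": 2,"z": 0,"ax": 0,"ay": 0,"az": 0},{"x": -0.15,"y": 2,"z": 0,"ax": 0,"ay": 0,"az": 0},{"x": -0.15,"y": 2,"z": 0,"ax": 0,"ay": 0,"az": 0},{"x": -0.15,"y": 2,"z": 0,"ax": 0,"ay": 0,"az": 0},{"x": -0.15,"y": 2,"z": 0,"ax": 0,"ay": 0,"az": 0}]'

```text
time_s: 13.9
tool_pos: [0.5898, 0.1653, 0.1546]
tool_rot: [-180.0, 0.0, 172.8]
force: [0.2, 0.2, -1.3]
grip_width: 0.0195
grasp_force: 40.0
```

jog_arm --motion '[{"x": 0,"y": 0.2,"z": 1.5,"ax": 0,"ay": 0,"az": 0},{"x": 0,"y": 0,"z": 1.5,"ax": 0,"ay": 0,"az": 0},{"x": 0,"y": 0,"z": 1.5,"ax": 0,"ay": 0,"az": 0},{"x": 0,"y": 0,"z": 1.5,"ax": 0,"ay": 0,"az": 0},{"x": 0,"y": 0,"z": 1.5,"ax": 0,"ay": 0,"az": 0}]'

```text
time_s: 14.4
tool_pos: [0.5894, 0.1648, 0.0778]
tool_rot: [-180.0, -0.1, 172.8]
force: [0.2, -0.2, -1.5]
grip_width: 0.0194
grasp_force: 40.0
```

```bash
python3 - <<'E'
from h import *
go(*B(.005,-.056),.027,173); print(env.get_obs()['grasp_force'])
E
```

```text
t 14.4 az -0.25 rotvec [-0.05 -0.05 -0.25] shift [0.06 0.24 5.08] q7 68.9 F [ 0.2 -0.2 -1.5] w 0.0194
39.99914288520813
```

jog_arm --motion '[{"x": 0,"y": 0.2,"z": 1,"ax": 0,"ay": 0,"az": -0.2},{"x": 0,"y": 0,"z": 1.2,"ax": 0,"ay": 0,"az": 0},{"x": 0,"y": 0,"z": 1.2,"ax": 0,"ay": 0,"az": 0},{"x": 0,"y": 0,"z": 1,"ax": 0,"ay": 0,"az": 0},{"x": 0,"y": 0,"z": 0.3,"ax": 0,"ay": 0,"az": 0}]'

```text
time_s: 14.9
tool_pos: [0.5892, 0.1679, 0.0311]
tool_rot: [-179.9, -0.1, 173.0]
force: [-0.2, 0.5, -1.8]
grip_width: 0.0198
grasp_force: 40.0
```

jog_arm --motion '[{"x": 0,"y": 0,"z": 0.1,"ax": 0,"ay": 0,"az": 0},{"x": 0,"y": 0,"z": 0.1,"ax": 0,"ay": 0,"az": 0},{"x": 0,"y": 0,"z": 0.1,"ax": 0,"ay": 0,"az": 0},{"x": 0,"y": 0,"z": 0,"ax": 0,"ay": 0,"az": 0},{"x": 0,"y": 0,"z": 0,"ax": 0,"ay": 0,"az": 0}]'

```text
time_s: 15.4
tool_pos: [0.5903, 0.1682, 0.0299]
tool_rot: [180.0, 0.0, 173.0]
force: [-0.4, -0.7, -0.9]
grip_width: 0.0195
grasp_force: 40.0
```

jog_arm --motion '[{"x": 0,"y": 0,"z": 0.1,"ax": 0,"ay": 0,"az": 0},{"x": 0,"y": 0,"z": 0.1,"ax": 0,"ay": 0,"az": 0},{"x": 0,"y": 0,"z": 0.1,"ax": 0,"ay": 0,"az": 0},{"x": 0,"y": 0,"z": 0.1,"ax": 0,"ay": 0,"az": 0},{"x": 0,"y": 0,"z": 0,"ax": 0,"ay": 0,"az": 0}]'

```text
time_s: 15.9
tool_pos: [0.59, 0.1681, 0.0255]
tool_rot: [-180.0, -0.0, 173.0]
force: [0.1, -0.2, -0.6]
grip_width: 0.0197
grasp_force: 40.0
```

jog_arm --motion '[{"x": 0,"y": 0,"z": 0.1,"ax": 0,"ay": 0,"az": 0},{"x": 0,"y": 0,"z": 0.1,"ax": 0,"ay": 0,"az": 0},{"x": 0,"y": 0,"z": 0,"ax": 0,"ay": 0,"az": 0},{"x": 0,"y": 0,"z": 0,"ax": 0,"ay": 0,"az": 0},{"x": 0,"y": 0,"z": 0,"ax": 0,"ay": 0,"az": 0}]'

```text
time_s: 16.4
tool_pos: [0.5901, 0.1682, 0.0253]
tool_rot: [180.0, -0.0, 173.0]
force: [-4.7, -0.5, 10.0]
grip_width: 0.0196
grasp_force: 40.0
```

Seated: contact at 0.0253, which equals the pickup height plus 20 mm. Release gently to 32 mm.

jog_arm --motion '[{"x": 0,"y": 0,"z": -0.15,"ax": 0,"ay": 0,"az": 0},{"x": 0,"y": 0,"z": 0,"ax": 0,"ay": 0,"az": 0},{"x": 0,"y": 0,"z": 0,"ax": 0,"ay": 0,"az": 0},{"x": 0,"y": 0,"z": 0,"ax": 0,"ay": 0,"az": 0},{"x": 0,"y": 0,"z": 0,"ax": 0,"ay": 0,"az": 0}]' --claw -0.26

```text
time_s: 16.9
tool_pos: [0.59, 0.1681, 0.0248]
tool_rot: [-180.0, -0.0, 173.0]
force: [0.1, 0.8, -0.1]
grip_width: 0.032
grasp_force: 0.0
```

jog_arm --motion '[{"x": 0,"y": 0,"z": -1,"ax": 0,"ay": 0,"az": 0},{"x": 0,"y": 0,"z": -3,"ax": 0,"ay": 0,"az": 0},{"x": 0,"y": 0,"z": -4,"ax": 0,"ay": 0,"az": 0},{"x": 0,"y": 0,"z": -4,"ax": 0,"ay": 0,"az": 0},{"x": 0,"y": 0,"z": -2,"ax": 0,"ay": 0,"az": 0}]'

```text
time_s: 17.4
tool_pos: [0.592, 0.1685, 0.1701]
tool_rot: [179.8, 0.3, 173.0]
force: [-0.7, 0.8, -0.2]
grip_width: 0.0321
grasp_force: 0.0
```

jog_arm --motion '[{"x": 0,"y": -4,"z": 0,"ax": 0,"ay": 0,"az": 0},{"x": 0,"y": -4,"z": 0,"ax": 0,"ay": 0,"az": 0},{"x": 0,"y": -4,"z": 0,"ax": 0,"ay": 0,"az": 0},{"x": 0,"y": -4,"z": 0,"ax": 0,"ay": 0,"az": 0},{"x": 0,"y": -4,"z": 0,"ax": 0,"ay": 0,"az": 0}]' --claw 0.38

```text
time_s: 17.9
tool_pos: [0.5656, -0.032, 0.1661]
tool_rot: [180.0, 0.1, 173.0]
force: [1.2, 0.1, 0.2]
grip_width: 0.0584
grasp_force: 0.0
```

```bash
python3 - <<'E'
from h import *
cutters('top3.png')
go(.517,-.3503,.004,179)
E
```

```text
px 427 232 handlectr [ 0.4339 -0.4272] origin [ 0.4563 -0.4285] dir -3.3
px 400 212 handlectr [ 0.4926 -0.3478] origin [ 0.5151 -0.3475] dir 0.6
t 17.95 az -6.51 rotvec [-0.29  0.06 -6.51] shift [  4.2  -30.95  16.23] q7 87.2 F [-0.9 -6.4  0. ] w 0.0591
```

jog_arm --motion '[{"x": 0,"y": 0,"z": 0,"ax": 0,"ay": 0,"az": -3},{"x": 0,"y": -3,"z": 0,"ax": 0,"ay": 0,"az": -3},{"x": 0,"y": -4,"z": 0,"ax": 0,"ay": 0,"az": 0},{"x": 0,"y": -4,"z": 0,"ax": 0,"ay": 0,"az": 0},{"x": 0,"y": -4,"z": 0,"ax": 0,"ay": 0,"az": 0}]'

```text
time_s: 18.45
tool_pos: [0.5619, -0.1815, 0.166]
tool_rot: [180.0, 0.1, 179.1]
force: [1.0, -0.6, -0.6]
grip_width: 0.0599
grasp_force: 0.0
```

jog_arm --motion '[{"x": 1,"y": -4,"z": 0,"ax": 0,"ay": 0,"az": 0},{"x": 1,"y": -4,"z": 0,"ax": 0,"ay": 0,"az": 0},{"x": 1,"y": -4,"z": 1,"ax": 0,"ay": 0,"az": 0},{"x": 1,"y": -3,"z": 2,"ax": 0,"ay": 0,"az": 0},{"x": 0,"y": 0,"z": 3,"ax": 0,"ay": 0,"az": 0}]'

```text
time_s: 18.95
tool_pos: [0.5173, -0.3371, 0.1073]
tool_rot: [-179.7, 0.2, 178.5]
force: [0.6, 0.0, -0.4]
grip_width: 0.0602
grasp_force: 0.0
```

```bash
python3 - <<'E'
from h import *
go(.517,-.3503,.004,179)
E
```

```text
t 18.95 az -0.45 rotvec [-0.33  0.19 -0.45] shift [ 0.   -1.32 10.33] q7 127.8 F [ 0.6  0.  -0.4] w 0.0602
```

jog_arm --motion '[{"x": 0,"y": -1.2,"z": 2,"ax": 0,"ay": 0,"az": 0},{"x": 0,"y": 0,"z": 2.5,"ax": 0,"ay": 0,"az": 0},{"x": 0,"y": 0,"z": 2,"ax": 0,"ay": 0,"az": 0},{"x": 0,"y": 0,"z": 1,"ax": 0,"ay": 0,"az": 0},{"x": 0,"y": 0,"z": 0,"ax": 0,"ay": 0,"az": 0}]'

```text
time_s: 19.45
tool_pos: [0.5184, -0.3408, 0.029]
tool_rot: [179.9, -0.1, 179.1]
force: [-0.1, -0.9, 0.6]
grip_width: 0.0601
grasp_force: 0.0
```

```bash
python3 - <<'E'
from h import *
go(.517,-.3503,.005,179)
E
```

```text
t 19.45 az 0.06 rotvec [ 0.07 -0.12  0.06] shift [ 0.13 -0.95  2.4 ] q7 131.0 F [-0.1 -0.9  0.6] w 0.0601
```

jog_arm --motion '[{"x": 0.1,"y": -0.9,"z": 0,"ax": 0,"ay": 0,"az": 0},{"x": 0,"y": 0,"z": 1,"ax": 0,"ay": 0,"az": 0},{"x": 0,"y": 0,"z": 1.4,"ax": 0,"ay": 0,"az": 0},{"x": 0,"y": 0,"z": 0,"ax": 0,"ay": 0,"az": 0},{"x": 0,"y": 0,"z": 0,"ax": 0,"ay": 0,"az": 0}]'

```text
time_s: 19.95
tool_pos: [0.5174, -0.3501, 0.0053]
tool_rot: [180.0, -0.1, 179.0]
force: [-0.5, -0.2, 0.2]
grip_width: 0.0601
grasp_force: 0.0
```

jog_arm --motion '[{"x": 0,"y": 0,"z": 0,"ax": 0,"ay": 0,"az": 0},{"x": 0,"y": 0,"z": 0,"ax": 0,"ay": 0,"az": 0},{"x": 0,"y": 0,"z": 0,"ax": 0,"ay": 0,"az": 0},{"x": 0,"y": 0,"z": 0,"ax": 0,"ay": 0,"az": 0},{"x": 0,"y": 0,"z": 0,"ax": 0,"ay": 0,"az": 0}]' --claw -1

```text
time_s: 20.45
tool_pos: [0.518, -0.3506, 0.0062]
tool_rot: [180.0, 0.0, 179.0]
force: [-0.0, 0.9, 0.7]
grip_width: 0.0282
grasp_force: 0.0
```

jog_arm --motion '[{"x": 0,"y": 0,"z": 0,"ax": 0,"ay": 0,"az": 0},{"x": 0,"y": 0,"z": 0,"ax": 0,"ay": 0,"az": 0},{"x": 0,"y": 0,"z": 0,"ax": 0,"ay": 0,"az": 0},{"x": 0,"y": 0,"z": 0,"ax": 0,"ay": 0,"az": 0},{"x": 0,"y": 0,"z": 0,"ax": 0,"ay": 0,"az": 0}]'

```text
time_s: 20.95
tool_pos: [0.5179, -0.3507, 0.0061]
tool_rot: [-180.0, 0.0, 179.0]
force: [0.4, -0.7, 1.1]
grip_width: 0.0196
grasp_force: 40.0
```

jog_arm --motion '[{"x": 0,"y": 0,"z": -1,"ax": 0,"ay": 0,"az": 0},{"x": 0,"y": 0,"z": -3,"ax": 0,"ay": 0,"az": 0},{"x": 0,"y": 0,"z": -4,"ax": 0,"ay": 0,"az": 0},{"x": 0,"y": 0,"z": -4,"ax": 0,"ay": 0,"az": 0},{"x": 0,"y": 0,"z": -3,"ax": 0,"ay": 0,"az": 0}]'

```text
time_s: 21.45
tool_pos: [0.5183, -0.3511, 0.1594]
tool_rot: [-179.9, 0.1, 179.0]
force: [-0.0, -0.0, -0.6]
grip_width: 0.0196
grasp_force: 40.0
```

jog_arm --motion '[{"x": 0,"y": 0,"z": 0,"ax": 0,"ay": 0,"az": 3},{"x": 0,"y": 3,"z": 0,"ax": 0,"ay": 0,"az": 3},{"x": 0,"y": 4,"z": 0,"ax": 0,"ay": 0,"az": 0},{"x": 0,"y": 4,"z": 0,"ax": 0,"ay": 0,"az": 0},{"x": 0,"y": 4,"z": 0,"ax": 0,"ay": 0,"az": 0}]'

```text
time_s: 21.95
tool_pos: [0.5343, -0.2001, 0.1566]
tool_rot: [180.0, 0.0, 173.0]
force: [0.3, 1.4, -0.9]
grip_width: 0.0194
grasp_force: 40.0
```

jog_arm --motion '[{"x": 0,"y": 4,"z": 0,"ax": 0,"ay": 0,"az": 0},{"x": 0,"y": 4,"z": 0,"ax": 0,"ay": 0,"az": 0},{"x": 0,"y": 4,"z": 0,"ax": 0,"ay": 0,"az": 0},{"x": 0,"y": 4,"z": 0,"ax": 0,"ay": 0,"az": 0},{"x": 0,"y": 4,"z": 0,"ax": 0,"ay": 0,"az": 0}]'

```text
time_s: 22.45
tool_pos: [0.5586, -0.0015, 0.1567]
tool_rot: [180.0, 0.0, 173.0]
force: [0.3, -0.5, -0.6]
grip_width: 0.0194
grasp_force: 40.0
```

jog_arm --motion '[{"x": 0,"y": 4,"z": 0,"ax": 0,"ay": 0,"az": 0},{"x": 0,"y": 4,"z": 0,"ax": 0,"ay": 0,"az": 0},{"x": 0,"y": 4,"z": 0,"ax": 0,"ay": 0,"az": 0},{"x": 0,"y": 4,"z": 0,"ax": 0,"ay": 0,"az": 0},{"x": 0,"y": 3,"z": 0,"ax": 0,"ay": 0,"az": 0}]'

```text
time_s: 22.95
tool_pos: [0.5813, 0.1888, 0.1566]
tool_rot: [179.9, 0.0, 173.2]
force: [0.1, 0.1, -1.1]
grip_width: 0.0197
grasp_force: 40.0
```

jog_arm --motion '[{"x": 0,"y": 1,"z": 0,"ax": 0,"ay": 0,"az": 0},{"x": 0,"y": 0,"z": 0,"ax": 0,"ay": 0,"az": 0},{"x": 0,"y": 0,"z": 0,"ax": 0,"ay": 0,"az": 0},{"x": 0,"y": 0,"z": 0,"ax": 0,"ay": 0,"az": 0},{"x": 0,"y": 0,"z": 0,"ax": 0,"ay": 0,"az": 0}]'

```text
time_s: 23.45
tool_pos: [0.5832, 0.1934, 0.1563]
tool_rot: [-180.0, 0.0, 172.9]
force: [-0.2, 0.6, -0.9]
grip_width: 0.0195
grasp_force: 40.0
```

```bash
python3 - <<'E'
from h import *
go(*B(.005,0),.0261,173); print(env.get_obs()['grasp_force'])
E
```

```text
t 23.45 az -0.12 rotvec [-0.02  0.02 -0.12] shift [-0.9   3.08 13.02] q7 65.3 F [-0.2  0.6 -0.9] w 0.0195
39.97394263744354
```

jog_arm --motion '[{"x": -0.3,"y": 1,"z": 0,"ax": 0,"ay": 0,"az": 0},{"x": -0.3,"y": 1,"z": 0,"ax": 0,"ay": 0,"az": 0},{"x": -0.3,"y": 1.1,"z": 0,"ax": 0,"ay": 0,"az": 0},{"x": 0,"y": 0,"z": 2,"ax": 0,"ay": 0,"az": 0},{"x": 0,"y": 0,"z": 2,"ax": 0,"ay": 0,"az": 0}]'

```text
time_s: 23.95
tool_pos: [0.5964, 0.2274, 0.1161]
tool_rot: [179.9, 0.1, 173.2]
force: [0.0, -0.2, -1.3]
grip_width: 0.0198
grasp_force: 40.0
```

jog_arm --motion '[{"x": 0,"y": 0,"z": 2,"ax": 0,"ay": 0,"az": 0},{"x": 0,"y": 0,"z": 2,"ax": 0,"ay": 0,"az": 0},{"x": 0,"y": 0,"z": 0,"ax": 0,"ay": 0,"az": 0},{"x": 0,"y": 0,"z": 0,"ax": 0,"ay": 0,"az": 0},{"x": 0,"y": 0,"z": 0,"ax": 0,"ay": 0,"az": 0}]'

```text
time_s: 24.45
tool_pos: [0.5967, 0.226, 0.0775]
tool_rot: [179.9, 0.1, 173.1]
force: [0.8, 0.5, -1.0]
grip_width: 0.0197
grasp_force: 40.0
```

```bash
python3 - <<'E'
from h import *
go(*B(.005,0),.0261,173); print(env.get_obs()['grasp_force'])
E
```

```text
t 24.45 az 0.07 rotvec [0.07 0.11 0.07] shift [ 0.03 -0.32  5.14] q7 64.2 F [ 0.8  0.5 -1. ] w 0.0197
39.97405171394348
```

jog_arm --motion '[{"x": 0,"y": -0.3,"z": 0.5,"ax": 0,"ay": 0,"az": 0},{"x": 0,"y": 0,"z": 1.2,"ax": 0,"ay": 0,"az": 0},{"x": 0,"y": 0,"z": 1.2,"ax": 0,"ay": 0,"az": 0},{"x": 0,"y": 0,"z": 1.2,"ax": 0,"ay": 0,"az": 0},{"x": 0,"y": 0,"z": 0.4,"ax": 0,"ay": 0,"az": 0}]'

```text
time_s: 24.95
tool_pos: [0.594, 0.2223, 0.0288]
tool_rot: [-180.0, -0.1, 173.0]
force: [0.5, -0.1, -0.9]
grip_width: 0.0195
grasp_force: 40.0
```

jog_arm --motion '[{"x": 0,"y": 0,"z": 0.1,"ax": 0,"ay": 0,"az": 0},{"x": 0,"y": 0,"z": 0.1,"ax": 0,"ay": 0,"az": 0},{"x": 0,"y": 0,"z": 0.1,"ax": 0,"ay": 0,"az": 0},{"x": 0,"y": 0,"z": 0.1,"ax": 0,"ay": 0,"az": 0},{"x": 0,"y": 0,"z": 0,"ax": 0,"ay": 0,"az": 0}]'

```text
time_s: 25.45
tool_pos: [0.5954, 0.2221, 0.0273]
tool_rot: [180.0, 0.0, 173.0]
force: [-0.6, 0.3, -0.7]
grip_width: 0.0197
grasp_force: 40.0
```

jog_arm --motion '[{"x": 0,"y": 0,"z": 0.1,"ax": 0,"ay": 0,"az": 0},{"x": 0,"y": 0,"z": 0.1,"ax": 0,"ay": 0,"az": 0},{"x": 0,"y": 0,"z": 0.1,"ax": 0,"ay": 0,"az": 0},{"x": 0,"y": 0,"z": 0,"ax": 0,"ay": 0,"az": 0},{"x": 0,"y": 0,"z": 0,"ax": 0,"ay": 0,"az": 0}]'

```text
time_s: 25.95
tool_pos: [0.5956, 0.2222, 0.0261]
tool_rot: [180.0, 0.0, 173.0]
force: [-3.8, -1.3, 8.8]
grip_width: 0.0197
grasp_force: 40.0
```

Seated at 0.0261. Release and fetch cutter2.

jog_arm --motion '[{"x": 0,"y": 0,"z": -0.15,"ax": 0,"ay": 0,"az": 0},{"x": 0,"y": 0,"z": 0,"ax": 0,"ay": 0,"az": 0},{"x": 0,"y": 0,"z": 0,"ax": 0,"ay": 0,"az": 0},{"x": 0,"y": 0,"z": 0,"ax": 0,"ay": 0,"az": 0},{"x": 0,"y": 0,"z": 0,"ax": 0,"ay": 0,"az": 0}]' --claw -0.26

```text
time_s: 26.45
tool_pos: [0.5952, 0.2222, 0.0253]
tool_rot: [-180.0, -0.0, 173.0]
force: [-0.2, 0.6, 0.1]
grip_width: 0.0318
grasp_force: 0.0
```

jog_arm --motion '[{"x": 0,"y": 0,"z": -1,"ax": 0,"ay": 0,"az": 0},{"x": 0,"y": 0,"z": -3,"ax": 0,"ay": 0,"az": 0},{"x": 0,"y": 0,"z": -4,"ax": 0,"ay": 0,"az": 0},{"x": 0,"y": 0,"z": -4,"ax": 0,"ay": 0,"az": 0},{"x": 0,"y": 0,"z": -2,"ax": 0,"ay": 0,"az": 0}]'

```text
time_s: 26.95
tool_pos: [0.5972, 0.2227, 0.1708]
tool_rot: [179.8, 0.3, 173.0]
force: [-0.3, -0.2, 0.4]
grip_width: 0.0319
grasp_force: 0.0
```

jog_arm --motion '[{"x": 0,"y": -4,"z": 0,"ax": 0,"ay": 0,"az": 0},{"x": 0,"y": -4,"z": 0,"ax": 0,"ay": 0,"az": 0},{"x": 0,"y": -4,"z": 0,"ax": 0,"ay": 0,"az": 0},{"x": 0,"y": -4,"z": 0,"ax": 0,"ay": 0,"az": 0},{"x": 0,"y": -4,"z": 0,"ax": 0,"ay": 0,"az": 0}]' --claw 0.38

```text
time_s: 27.45
tool_pos: [0.5708, 0.0221, 0.1666]
tool_rot: [180.0, 0.1, 173.0]
force: [0.4, -0.9, 0.0]
grip_width: 0.0586
grasp_force: 0.0
```

jog_arm --motion '[{"x": 0,"y": -4,"z": 0,"ax": 0,"ay": 0,"az": 0},{"x": 0,"y": -4,"z": 0,"ax": 0,"ay": 0,"az": 0},{"x": 0,"y": -4,"z": 0,"ax": 0,"ay": 0,"az": 0},{"x": 0,"y": -4,"z": 0,"ax": 0,"ay": 0,"az": 0},{"x": 0,"y": -4,"z": 0,"ax": 0,"ay": 0,"az": 0}]'

```text
time_s: 27.95
tool_pos: [0.5466, -0.1764, 0.1666]
tool_rot: [180.0, 0.1, 173.0]
force: [0.8, 0.4, -0.5]
grip_width: 0.0604
grasp_force: 0.0
```

```bash
python3 - <<'E'
from h import *
cutters('top4.png')
go(.456,-.4305,.1,175)
E
```

```text
px 426 232 handlectr [ 0.4341 -0.4261] origin [ 0.4565 -0.4273] dir -3.2
px 355 153 handlectr [ 0.671  -0.2111] origin [ 0.6929 -0.2165] dir -13.9
px 386 140 handlectr [ 0.7149 -0.3071] origin [ 0.7362 -0.3142] dir -18.5
t 28.0 az -2.49 rotvec [-0.33  0.1  -2.49] shift [  6.67 -25.14   6.7 ] q7 103.3 F [-0.7 -5.5  1.2] w 0.0599
```

jog_arm --motion '[{"x": 1.2,"y": -4,"z": 0,"ax": 0,"ay": 0,"az": -2},{"x": 1.2,"y": -4,"z": 0,"ax": 0,"ay": 0,"az": 0},{"x": 1.2,"y": -4,"z": 0,"ax": 0,"ay": 0,"az": 0},{"x": 1.2,"y": -4,"z": 0,"ax": 0,"ay": 0,"az": 0},{"x": 1,"y": -4,"z": 0,"ax": 0,"ay": 0,"az": 0}]'

```text
time_s: 28.5
tool_pos: [0.4698, -0.3699, 0.1665]
tool_rot: [180.0, 0.1, 175.0]
force: [-0.4, -0.2, 0.7]
grip_width: 0.0603
grasp_force: 0.0
```

jog_arm --motion '[{"x": 0,"y": -2,"z": 0,"ax": 0,"ay": 0,"az": 0},{"x": 0,"y": -2,"z": 0,"ax": 0,"ay": 0,"az": 0},{"x": 0,"y": 0,"z": 0,"ax": 0,"ay": 0,"az": 0},{"x": 0,"y": 0,"z": 0,"ax": 0,"ay": 0,"az": 0},{"x": 0,"y": 0,"z": 0,"ax": 0,"ay": 0,"az": 0}]'

```text
time_s: 29.0
tool_pos: [0.4678, -0.4067, 0.1656]
tool_rot: [179.9, 0.0, 175.1]
force: [-0.8, 0.0, 0.2]
grip_width: 0.0602
grasp_force: 0.0
```

```bash
python3 - <<'E'
from h import *
go(.457,-.432,.005,175)
P,im=snap('wrist','w5.png')
m=(im.max(2)<60).astype(np.uint8); m[190:]=0
for c in cv2.findContours(m,cv2.RETR_EXTERNAL,cv2.CHAIN_APPROX_NONE)[0]:
    if cv2.contourArea(c)<500: continue
    box=cv2.boxPoints(cv2.minAreaRect(c)); print(box.round().tolist(),[onz(P,*b,.018)[:2].round(4).tolist() for b in box])
E
```

```text
t 29.0 az 0.15 rotvec [0.07 0.02 0.15] shift [ 0.85 -2.61 16.06] q7 132.4 F [-0.8  0.   0.2] w 0.0602
[[72.0, 130.0], [97.0, 123.0], [114.0, 189.0], [89.0, 195.0]] [[0.3804, -0.6105], [0.3761, -0.5832], [0.4437, -0.5814], [0.4485, -0.6101]]
[[241.0, 121.0], [260.0, 120.0], [262.0, 189.0], [243.0, 190.0]] [[0.3858, -0.4373], [0.3868, -0.418], [0.4574, -0.4228], [0.4563, -0.4433]]
```

jog_arm --motion '[{"x": 0.5,"y": -1.3,"z": 2,"ax": 0,"ay": 0,"az": 0},{"x": 0.4,"y": -1.3,"z": 2,"ax": 0,"ay": 0,"az": 0},{"x": 0,"y": 0,"z": 3,"ax": 0,"ay": 0,"az": 0},{"x": 0,"y": 0,"z": 3,"ax": 0,"ay": 0,"az": 0},{"x": 0,"y": 0,"z": 2,"ax": 0,"ay": 0,"az": 0}]'

```text
time_s: 29.55
tool_pos: [0.4558, -0.4313, 0.0435]
tool_rot: [179.9, -0.1, 175.1]
force: [-0.1, -0.0, -0.2]
grip_width: 0.06
grasp_force: 0.0
```

```bash
python3 - <<'E'
from h import *
go(.456,-.4325,.005,175)
E
```

```text
t 29.55 az 0.14 rotvec [ 0.13 -0.09  0.14] shift [-0.03 -0.12  3.85] q7 138.6 F [-0.1 -0.  -0.2] w 0.06
```

jog_arm --motion '[{"x": 0,"y": 0,"z": 1.5,"ax": 0,"ay": 0,"az": 0},{"x": 0,"y": 0,"z": 1.5,"ax": 0,"ay": 0,"az": 0},{"x": 0,"y": 0,"z": 0.7,"ax": 0,"ay": 0,"az": 0},{"x": 0,"y": 0,"z": 0,"ax": 0,"ay": 0,"az": 0},{"x": 0,"y": 0,"z": 0,"ax": 0,"ay": 0,"az": 0}]'

```text
time_s: 30.05
tool_pos: [0.4562, -0.4339, 0.0093]
tool_rot: [-180.0, 0.1, 175.0]
force: [-0.3, -0.3, 0.8]
grip_width: 0.0598
grasp_force: 0.0
```

jog_arm --motion '[{"x": 0,"y": 0,"z": 0,"ax": 0,"ay": 0,"az": 0},{"x": 0,"y": 0,"z": 0,"ax": 0,"ay": 0,"az": 0},{"x": 0,"y": 0,"z": 0,"ax": 0,"ay": 0,"az": 0},{"x": 0,"y": 0,"z": 0,"ax": 0,"ay": 0,"az": 0},{"x": 0,"y": 0,"z": 0,"ax": 0,"ay": 0,"az": 0}]' --claw -1

```text
time_s: 30.55
tool_pos: [0.4558, -0.4336, 0.0087]
tool_rot: [-180.0, 0.0, 175.0]
force: [0.0, 0.0, 0.3]
grip_width: 0.0278
grasp_force: 0.0
```

jog_arm --motion '[{"x": 0,"y": 0,"z": 0,"ax": 0,"ay": 0,"az": 0},{"x": 0,"y": 0,"z": 0,"ax": 0,"ay": 0,"az": 0},{"x": 0,"y": 0,"z": 0,"ax": 0,"ay": 0,"az": 0},{"x": 0,"y": 0,"z": 0,"ax": 0,"ay": 0,"az": 0},{"x": 0,"y": 0,"z": 0,"ax": 0,"ay": 0,"az": 0}]'

```text
time_s: 31.05
tool_pos: [0.4558, -0.4335, 0.0086]
tool_rot: [180.0, 0.0, 175.0]
force: [-0.5, 0.2, 0.3]
grip_width: 0.0197
grasp_force: 39.9
```

jog_arm --motion '[{"x": 0,"y": 0,"z": -1,"ax": 0,"ay": 0,"az": 0},{"x": 0,"y": 0,"z": -3,"ax": 0,"ay": 0,"az": 0},{"x": 0,"y": 0,"z": -4,"ax": 0,"ay": 0,"az": 0},{"x": 0,"y": 0,"z": -4,"ax": 0,"ay": 0,"az": 0},{"x": 0,"y": 0,"z": -3,"ax": 0,"ay": 0,"az": 0}]'

```text
time_s: 31.55
tool_pos: [0.456, -0.4343, 0.1619]
tool_rot: [-179.9, 0.1, 175.0]
force: [0.9, -0.3, -1.1]
grip_width: 0.0196
grasp_force: 39.9
```

```bash
python3 - <<'E'
from h import *
go(*B(.005,.056),.157,173)
E
```

```text
t 31.55 az 2.01 rotvec [-0.09  0.14  2.01] shift [-5.88 72.54  0.49] q7 135.6 F [ 0.9 -0.3 -1.1] w 0.0196
```

jog_arm --motion '[{"x": 0,"y": 2,"z": 0,"ax": 0,"ay": 0,"az": 2},{"x": -0.4,"y": 4,"z": 0,"ax": 0,"ay": 0,"az": 0},{"x": -0.4,"y": 4,"z": 0,"ax": 0,"ay": 0,"az": 0},{"x": -0.4,"y": 4,"z": 0,"ax": 0,"ay": 0,"az": 0},{"x": -0.4,"y": 4,"z": 0,"ax": 0,"ay": 0,"az": 0}]'

```text
time_s: 32.05
tool_pos: [0.4927, -0.2554, 0.1592]
tool_rot: [180.0, 0.1, 173.0]
force: [0.8, -0.5, 0.4]
grip_width: 0.0196
grasp_force: 39.9
```

jog_arm --motion '[{"x": -0.4,"y": 4,"z": 0,"ax": 0,"ay": 0,"az": 0},{"x": -0.4,"y": 4,"z": 0,"ax": 0,"ay": 0,"az": 0},{"x": -0.4,"y": 4,"z": 0,"ax": 0,"ay": 0,"az": 0},{"x": -0.4,"y": 4,"z": 0,"ax": 0,"ay": 0,"az": 0},{"x": -0.4,"y": 4,"z": 0,"ax": 0,"ay": 0,"az": 0}]'

```text
time_s: 32.55
tool_pos: [0.5369, -0.0593, 0.1593]
tool_rot: [180.0, 0.1, 173.0]
force: [1.0, 0.1, -0.3]
grip_width: 0.0196
grasp_force: 39.9
```

jog_arm --motion '[{"x": -0.4,"y": 4,"z": 0,"ax": 0,"ay": 0,"az": 0},{"x": -0.4,"y": 4,"z": 0,"ax": 0,"ay": 0,"az": 0},{"x": -0.4,"y": 4,"z": 0,"ax": 0,"ay": 0,"az": 0},{"x": -0.4,"y": 4,"z": 0,"ax": 0,"ay": 0,"az": 0},{"x": -0.4,"y": 4,"z": 0,"ax": 0,"ay": 0,"az": 0}]'

```text
time_s: 33.05
tool_pos: [0.5811, 0.1368, 0.1593]
tool_rot: [180.0, 0.0, 173.0]
force: [0.7, -0.1, -1.7]
grip_width: 0.02
grasp_force: 39.9
```

jog_arm --motion '[{"x": 0,"y": 3.5,"z": 0,"ax": 0,"ay": 0,"az": 0},{"x": 0,"y": 3.5,"z": 0,"ax": 0,"ay": 0,"az": 0},{"x": 0,"y": 3,"z": 0,"ax": 0,"ay": 0,"az": 0},{"x": 0,"y": 2,"z": 0,"ax": 0,"ay": 0,"az": 0},{"x": 0,"y": 0,"z": 0,"ax": 0,"ay": 0,"az": 0}]'

```text
time_s: 33.55
tool_pos: [0.5947, 0.2585, 0.1585]
tool_rot: [179.9, -0.0, 173.3]
force: [0.0, 0.5, -0.3]
grip_width: 0.0197
grasp_force: 39.9
```

```bash
python3 - <<'E'
from h import *
go(*B(.005,.056),.0286,173); print(env.get_obs()['grasp_force'])
E
```

```text
t 33.55 az 0.32 rotvec [ 0.08 -0.03  0.32] shift [-0.56  2.08 12.99] q7 60.8 F [ 0.   0.5 -0.3] w 0.0197
39.941341280937195
```

jog_arm --motion '[{"x": -0.3,"y": 1,"z": 0,"ax": 0,"ay": 0,"az": 0.2},{"x": -0.3,"y": 1,"z": 0,"ax": 0,"ay": 0,"az": 0},{"x": 0,"y": 0,"z": 2,"ax": 0,"ay": 0,"az": 0},{"x": 0,"y": 0,"z": 2,"ax": 0,"ay": 0,"az": 0},{"x": 0,"y": 0,"z": 2,"ax": 0,"ay": 0,"az": 0}]'

```text
time_s: 34.05
tool_pos: [0.6047, 0.2729, 0.0982]
tool_rot: [180.0, 0.1, 172.7]
force: [-0.1, -0.5, -0.9]
grip_width: 0.0195
grasp_force: 39.9
```

jog_arm --motion '[{"x": 0,"y": 0,"z": 2,"ax": 0,"ay": 0,"az": 0},{"x": 0,"y": 0,"z": 0,"ax": 0,"ay": 0,"az": 0},{"x": 0,"y": 0,"z": 0,"ax": 0,"ay": 0,"az": 0},{"x": 0,"y": 0,"z": 0,"ax": 0,"ay": 0,"az": 0},{"x": 0,"y": 0,"z": 0,"ax": 0,"ay": 0,"az": 0}]'

```text
time_s: 34.55
tool_pos: [0.6049, 0.274, 0.0802]
tool_rot: [179.9, 0.1, 172.8]
force: [-0.0, -0.0, -1.1]
grip_width: 0.0194
grasp_force: 39.9
```

```bash
python3 - <<'E'
from h import *
go(*B(.005,.056),.0286,173); print(env.get_obs()['grasp_force'])
E
```

```text
t 34.55 az -0.18 rotvec [ 0.09  0.13 -0.18] shift [0.26 0.41 5.16] q7 60.2 F [-0.  -0.  -1.1] w 0.0194
39.940903186798096
```

jog_arm --motion '[{"x": 0.2,"y": 0.4,"z": 0,"ax": 0,"ay": 0,"az": -0.2},{"x": 0,"y": 0,"z": 1.2,"ax": 0,"ay": 0,"az": 0},{"x": 0,"y": 0,"z": 1.2,"ax": 0,"ay": 0,"az": 0},{"x": 0,"y": 0,"z": 0,"ax": 0,"ay": 0,"az": 0},{"x": 0,"y": 0,"z": 0,"ax": 0,"ay": 0,"az": 0}]'

```text
time_s: 35.05
tool_pos: [0.6017, 0.2775, 0.0534]
tool_rot: [-179.9, -0.1, 173.0]
force: [0.2, 0.8, 0.1]
grip_width: 0.0197
grasp_force: 39.9
```

```bash
python3 - <<'E'
from h import *
go(*B(.005,.056),.0286,173); print(env.get_obs()['grasp_force'])
E
```

```text
t 35.05 az 0.04 rotvec [-0.07 -0.09  0.04] shift [-0.09  0.11  2.48] q7 60.2 F [0.2 0.8 0.1] w 0.0197
39.94076192378998
```

jog_arm --motion '[{"x": 0,"y": 0,"z": 1,"ax": 0,"ay": 0,"az": 0},{"x": 0,"y": 0,"z": 1,"ax": 0,"ay": 0,"az": 0},{"x": 0,"y": 0,"z": 0.2,"ax": 0,"ay": 0,"az": 0},{"x": 0,"y": 0,"z": 0.1,"ax": 0,"ay": 0,"az": 0},{"x": 0,"y": 0,"z": 0,"ax": 0,"ay": 0,"az": 0}]'

```text
time_s: 35.55
tool_pos: [0.6023, 0.2779, 0.0314]
tool_rot: [-180.0, -0.0, 173.0]
force: [0.1, -0.7, -1.1]
grip_width: 0.0196
grasp_force: 39.9
```

jog_arm --motion '[{"x": 0,"y": 0,"z": 0.1,"ax": 0,"ay": 0,"az": 0},{"x": 0,"y": 0,"z": 0.1,"ax": 0,"ay": 0,"az": 0},{"x": 0,"y": 0,"z": 0,"ax": 0,"ay": 0,"az": 0},{"x": 0,"y": 0,"z": 0,"ax": 0,"ay": 0,"az": 0},{"x": 0,"y": 0,"z": 0,"ax": 0,"ay": 0,"az": 0}]'

```text
time_s: 36.05
tool_pos: [0.6024, 0.278, 0.0297]
tool_rot: [180.0, 0.0, 173.0]
force: [-0.1, -0.9, -0.7]
grip_width: 0.0198
grasp_force: 39.9
```

jog_arm --motion '[{"x": 0,"y": 0,"z": 0.1,"ax": 0,"ay": 0,"az": 0},{"x": 0,"y": 0,"z": 0.1,"ax": 0,"ay": 0,"az": 0},{"x": 0,"y": 0,"z": 0.05,"ax": 0,"ay": 0,"az": 0},{"x": 0,"y": 0,"z": 0,"ax": 0,"ay": 0,"az": 0},{"x": 0,"y": 0,"z": 0,"ax": 0,"ay": 0,"az": 0}]'

```text
time_s: 36.55
tool_pos: [0.6025, 0.2781, 0.0285]
tool_rot: [180.0, 0.0, 173.0]
force: [-2.3, -0.6, 5.8]
grip_width: 0.0199
grasp_force: 39.9
```

Seated. Release, move toward the board, then check the basin and the lid.

jog_arm --motion '[{"x": 0,"y": 0,"z": -0.15,"ax": 0,"ay": 0,"az": 0},{"x": 0,"y": 0,"z": 0,"ax": 0,"ay": 0,"az": 0},{"x": 0,"y": 0,"z": 0,"ax": 0,"ay": 0,"az": 0},{"x": 0,"y": 0,"z": 0,"ax": 0,"ay": 0,"az": 0},{"x": 0,"y": 0,"z": 0,"ax": 0,"ay": 0,"az": 0}]' --claw -0.26

```text
time_s: 37.05
tool_pos: [0.6023, 0.2779, 0.0284]
tool_rot: [-180.0, -0.0, 173.0]
force: [0.4, 0.0, 0.2]
grip_width: 0.0322
grasp_force: 0.0
```

jog_arm --motion '[{"x": 0,"y": 0,"z": -1,"ax": 0,"ay": 0,"az": 0},{"x": 0,"y": 0,"z": -3,"ax": 0,"ay": 0,"az": 0},{"x": 0,"y": 0,"z": -4,"ax": 0,"ay": 0,"az": 0},{"x": 0,"y": 0,"z": -4,"ax": 0,"ay": 0,"az": 0},{"x": 0,"y": 0,"z": -2,"ax": 0,"ay": 0,"az": 0}]'

```text
time_s: 37.55
tool_pos: [0.6042, 0.2786, 0.174]
tool_rot: [179.8, 0.3, 173.0]
force: [0.5, -0.1, 0.3]
grip_width: 0.0322
grasp_force: 0.0
```

jog_arm --motion '[{"x": 0,"y": -4,"z": 0,"ax": 0,"ay": 0,"az": 0},{"x": 0,"y": -4,"z": 0,"ax": 0,"ay": 0,"az": 0},{"x": 0,"y": -4,"z": 0,"ax": 0,"ay": 0,"az": 0},{"x": 0,"y": -4,"z": 0,"ax": 0,"ay": 0,"az": 0},{"x": 0,"y": -4,"z": 0,"ax": 0,"ay": 0,"az": 0}]' --claw 1

```text
time_s: 38.05
tool_pos: [0.5779, 0.0779, 0.1696]
tool_rot: [180.0, 0.1, 173.0]
force: [0.1, 0.7, -0.0]
grip_width: 0.0642
grasp_force: 0.0
```

jog_arm --motion '[{"x": 0,"y": -4,"z": 0,"ax": 0,"ay": 0,"az": 0},{"x": 0,"y": -4,"z": 0,"ax": 0,"ay": 0,"az": 0},{"x": 0,"y": -4,"z": 0,"ax": 0,"ay": 0,"az": 0},{"x": 0,"y": -2,"z": 0,"ax": 0,"ay": 0,"az": 0},{"x": 0,"y": 0,"z": 0,"ax": 0,"ay": 0,"az": 0}]'

```text
time_s: 38.55
tool_pos: [0.5607, -0.0643, 0.1697]
tool_rot: [-179.9, 0.1, 172.6]
force: [1.1, -0.2, -1.1]
grip_width: 0.0864
grasp_force: 0.0
```

```bash
python3 - <<'E'
from h import *
P,im=snap('top','top6.png')
c=im[110:240,150:360].copy()
cv2.imwrite('pics/c6.png',cv2.resize(c,None,fx=3.8,fy=3.8,interpolation=cv2.INTER_CUBIC)[:,:,::-1])
go(.5575,-.073,.0425,173)
E
```

```text
t 38.6 az -0.17 rotvec [ 0.03  0.07 -0.17] shift [ 0.22 -1.21 12.7 ] q7 89.9 F [ 0.1  0.9 -0.6] w 0.0866
```

View pics/c6.png

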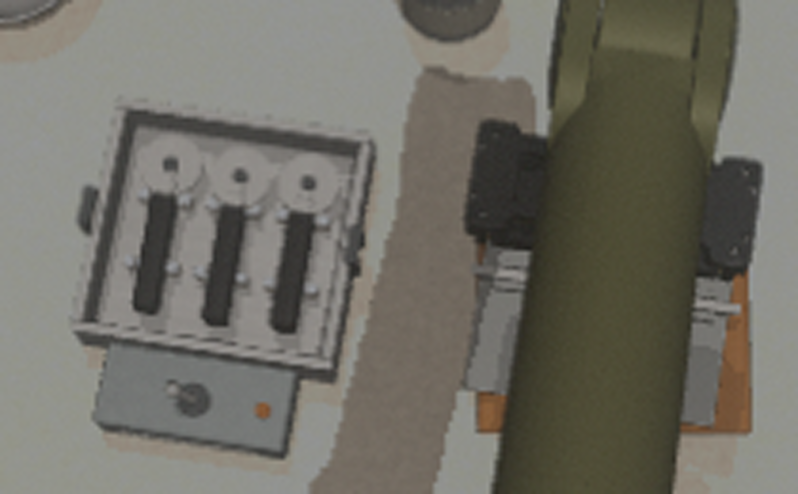

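All three cutters lie in their cradles, at about (158,250), (225,260) and (295,265) in the crop, and the switch is off. Refetch the lid at the pose where I released it.

jog_arm --motion '[{"x": 0.2,"y": -1.2,"z": 0,"ax": 0,"ay": 0,"az": 0},{"x": 0,"y": 0,"z": 3,"ax": 0,"ay": 0,"az": 0},{"x": 0,"y": 0,"z": 3,"ax": 0,"ay": 0,"az": 0},{"x": 0,"y": 0,"z": 0,"ax": 0,"ay": 0,"az": 0},{"x": 0,"y": 0,"z": 0,"ax": 0,"ay": 0,"az": 0}]'

```text
time_s: 39.1
tool_pos: [0.5577, -0.0704, 0.1088]
tool_rot: [-180.0, -0.0, 173.1]
force: [0.8, -0.4, -0.1]
grip_width: 0.0869
grasp_force: 0.0
```

```bash
python3 - <<'E'
from h import *
go(.5579,-.0729,.0435,173)
E
```

```text
t 39.1 az 0.14 rotvec [-0.   -0.05  0.14] shift [-0.05 -0.24  6.53] q7 92.3 F [ 0.8 -0.4 -0.1] w 0.0869
```

jog_arm --motion '[{"x": 0,"y": -0.2,"z": 1,"ax": 0,"ay": 0,"az": 0},{"x": 0,"y": 0,"z": 2,"ax": 0,"ay": 0,"az": 0},{"x": 0,"y": 0,"z": 2,"ax": 0,"ay": 0,"az": 0},{"x": 0,"y": 0,"z": 1.2,"ax": 0,"ay": 0,"az": 0},{"x": 0,"y": 0,"z": 0.2,"ax": 0,"ay": 0,"az": 0}]'

```text
time_s: 39.6
tool_pos: [0.5569, -0.0731, 0.0437]
tool_rot: [-180.0, -0.1, 173.1]
force: [0.3, -0.2, 1.3]
grip_width: 0.0872
grasp_force: 0.0
```

jog_arm --motion '[{"x": 0,"y": 0,"z": 0,"ax": 0,"ay": 0,"az": 0},{"x": 0,"y": 0,"z": 0,"ax": 0,"ay": 0,"az": 0},{"x": 0,"y": 0,"z": 0,"ax": 0,"ay": 0,"az": 0},{"x": 0,"y": 0,"z": 0,"ax": 0,"ay": 0,"az": 0},{"x": 0,"y": 0,"z": 0,"ax": 0,"ay": 0,"az": 0}]'

```text
time_s: 40.1
tool_pos: [0.5578, -0.0732, 0.045]
tool_rot: [180.0, 0.0, 173.0]
force: [0.2, -1.2, -0.2]
grip_width: 0.0873
grasp_force: 0.0
```

```bash
python3 - <<'E'
from h import *
go(.5579,-.0729,.0435,173)
E
```

```text
t 40.1 az 0.04 rotvec [0.01 0.04 0.04] shift [-0.01  0.03  0.15] q7 94.2 F [ 0.2 -1.2 -0.2] w 0.0873
```

jog_arm --motion '[{"x": 0,"y": 0,"z": 0.15,"ax": 0,"ay": 0,"az": 0},{"x": 0,"y": 0,"z": 0,"ax": 0,"ay": 0,"az": 0},{"x": 0,"y": 0,"z": 0,"ax": 0,"ay": 0,"az": 0},{"x": 0,"y": 0,"z": 0,"ax": 0,"ay": 0,"az": 0},{"x": 0,"y": 0,"z": 0,"ax": 0,"ay": 0,"az": 0}]' --claw -1 --squeeze 45

```text
time_s: 40.6
tool_pos: [0.5575, -0.0731, 0.0431]
tool_rot: [180.0, -0.0, 173.0]
force: [-1.2, 1.0, -0.4]
grip_width: 0.055
grasp_force: 4.3
```

jog_arm --motion '[{"x": 0,"y": 0,"z": 0,"ax": 0,"ay": 0,"az": 0},{"x": 0,"y": 0,"z": 0,"ax": 0,"ay": 0,"az": 0},{"x": 0,"y": 0,"z": 0,"ax": 0,"ay": 0,"az": 0},{"x": 0,"y": 0,"z": 0,"ax": 0,"ay": 0,"az": 0},{"x": 0,"y": 0,"z": 0,"ax": 0,"ay": 0,"az": 0}]'

```text
time_s: 41.1
tool_pos: [0.5576, -0.0731, 0.0435]
tool_rot: [180.0, 0.0, 173.0]
force: [-2.0, 0.9, 5.9]
grip_width: 0.0377
grasp_force: 45.0
```

jog_arm --motion '[{"x": 0,"y": 0,"z": -1,"ax": 0,"ay": 0,"az": 0},{"x": 0,"y": 0,"z": -2,"ax": 0,"ay": 0,"az": 0},{"x": 0,"y": 0,"z": -3,"ax": 0,"ay": 0,"az": 0},{"x": 0,"y": 0,"z": -3,"ax": 0,"ay": 0,"az": 0},{"x": 0,"y": 0,"z": -2.5,"ax": 0,"ay": 0,"az": 0}]'

```text
time_s: 41.6
tool_pos: [0.5575, -0.0734, 0.1595]
tool_rot: [-180.0, 0.0, 173.0]
force: [0.3, -0.5, -3.2]
grip_width: 0.0378
grasp_force: 45.0
```

jog_arm --motion '[{"x": 0,"y": 2,"z": 0,"ax": 0,"ay": 0,"az": 0},{"x": 0,"y": 3,"z": 0,"ax": 0,"ay": 0,"az": 0},{"x": 0,"y": 3.5,"z": 0,"ax": 0,"ay": 0,"az": 0},{"x": 0,"y": 3.5,"z": 0,"ax": 0,"ay": 0,"az": 0},{"x": 0,"y": 3.5,"z": 0,"ax": 0,"ay": 0,"az": 0}]'

```text
time_s: 42.1
tool_pos: [0.5759, 0.0817, 0.1578]
tool_rot: [-180.0, -0.0, 173.0]
force: [0.6, -0.3, -2.9]
grip_width: 0.0376
grasp_force: 45.0
```

jog_arm --motion '[{"x": 0,"y": 3.5,"z": 0,"ax": 0,"ay": 0,"az": 0},{"x": 0,"y": 3.5,"z": 0,"ax": 0,"ay": 0,"az": 0},{"x": 0,"y": 3.5,"z": 0,"ax": 0,"ay": 0,"az": 0},{"x": 0,"y": 2,"z": 0,"ax": 0,"ay": 0,"az": 0},{"x": 0,"y": 0,"z": 0,"ax": 0,"ay": 0,"az": 0}]'

```text
time_s: 42.6
tool_pos: [0.5905, 0.209, 0.1574]
tool_rot: [179.9, -0.1, 173.4]
force: [0.2, 0.7, -2.8]
grip_width: 0.0374
grasp_force: 45.0
```

```bash
python3 - <<'E'
from h import *
go(.5908,.2257,.0769,173); print(env.get_obs()['grasp_force'])
E
```

```text
t 42.6 az 0.37 rotvec [ 0.06 -0.07  0.37] shift [0.17 1.66 8.05] q7 64.8 F [ 0.2  0.7 -2.8] w 0.0374
44.99952793121338
```

jog_arm --motion '[{"x": 0.1,"y": 0.8,"z": 0,"ax": 0,"ay": 0,"az": 0},{"x": 0.1,"y": 0.8,"z": 0,"ax": 0,"ay": 0,"az": 0},{"x": 0,"y": 0,"z": 2,"ax": 0,"ay": 0,"az": 0},{"x": 0,"y": 0,"z": 2,"ax": 0,"ay": 0,"az": 0},{"x": 0,"y": 0,"z": 0,"ax": 0,"ay": 0,"az": 0}]'

```text
time_s: 43.1
tool_pos: [0.5893, 0.2192, 0.1151]
tool_rot: [-179.8, -0.3, 173.0]
force: [-1.2, -0.9, -2.6]
grip_width: 0.0378
grasp_force: 45.0
```

jog_arm --motion '[{"x": 0,"y": 0,"z": 0,"ax": 0,"ay": 0,"az": 0},{"x": 0,"y": 0,"z": 0,"ax": 0,"ay": 0,"az": 0},{"x": 0,"y": 0,"z": 0,"ax": 0,"ay": 0,"az": 0},{"x": 0,"y": 0,"z": 0,"ax": 0,"ay": 0,"az": 0},{"x": 0,"y": 0,"z": 0,"ax": 0,"ay": 0,"az": 0}]'

```text
time_s: 43.6
tool_pos: [0.5916, 0.221, 0.1187]
tool_rot: [180.0, 0.0, 173.0]
force: [-0.9, -0.4, -2.6]
grip_width: 0.0379
grasp_force: 45.0
```

```bash
python3 - <<'E'
from h import *
go(.5908,.2256,.0765,173); print(env.get_obs()['grasp_force'])
E
```

```text
t 43.6 az 0.04 rotvec [0.03 0.04 0.04] shift [0.14 0.45 4.22] q7 63.8 F [-0.9 -0.4 -2.6] w 0.0379
44.99913454055786
```

jog_arm --motion '[{"x": 0.1,"y": 0.45,"z": 0,"ax": 0,"ay": 0,"az": 0},{"x": 0,"y": 0,"z": 1,"ax": 0,"ay": 0,"az": 0},{"x": 0,"y": 0,"z": 1,"ax": 0,"ay": 0,"az": 0},{"x": 0,"y": 0,"z": 0.5,"ax": 0,"ay": 0,"az": 0},{"x": 0,"y": 0,"z": 0,"ax": 0,"ay": 0,"az": 0}]'

```text
time_s: 44.1
tool_pos: [0.5898, 0.2249, 0.0912]
tool_rot: [-179.9, -0.1, 173.0]
force: [0.3, -0.8, -2.7]
grip_width: 0.0375
grasp_force: 45.0
```

jog_arm --motion '[{"x": 0,"y": 0,"z": 0,"ax": 0,"ay": 0,"az": 0},{"x": 0,"y": 0,"z": 0,"ax": 0,"ay": 0,"az": 0},{"x": 0,"y": 0,"z": 0,"ax": 0,"ay": 0,"az": 0},{"x": 0,"y": 0,"z": 0,"ax": 0,"ay": 0,"az": 0},{"x": 0,"y": 0,"z": 0,"ax": 0,"ay": 0,"az": 0}]'

```text
time_s: 44.6
tool_pos: [0.5911, 0.2255, 0.0934]
tool_rot: [180.0, 0.0, 173.0]
force: [0.2, -0.1, -2.9]
grip_width: 0.0378
grasp_force: 45.0
```

```bash
python3 - <<'E'
from h import *
go(.5908,.2256,.0765,173); print(env.get_obs()['grasp_force'])
E
```

```text
t 44.6 az 0.04 rotvec [0.02 0.03 0.04] shift [0.03 0.01 1.69] q7 63.6 F [ 0.2 -0.1 -2.9] w 0.0378
44.99917209148407
```

Aligned. Lower slowly.

jog_arm --motion '[{"x": 0,"y": 0,"z": 0.3,"ax": 0,"ay": 0,"az": 0},{"x": 0,"y": 0,"z": 0.3,"ax": 0,"ay": 0,"az": 0},{"x": 0,"y": 0,"z": 0.2,"ax": 0,"ay": 0,"az": 0},{"x": 0,"y": 0,"z": 0,"ax": 0,"ay": 0,"az": 0},{"x": 0,"y": 0,"z": 0,"ax": 0,"ay": 0,"az": 0}]'

```text
time_s: 45.1
tool_pos: [0.5909, 0.2254, 0.085]
tool_rot: [-180.0, -0.0, 173.0]
force: [0.1, 0.1, -3.1]
grip_width: 0.0373
grasp_force: 45.0
```

jog_arm --motion '[{"x": 0,"y": 0,"z": 0.2,"ax": 0,"ay": 0,"az": 0},{"x": 0,"y": 0,"z": 0.2,"ax": 0,"ay": 0,"az": 0},{"x": 0,"y": 0,"z": 0.2,"ax": 0,"ay": 0,"az": 0},{"x": 0,"y": 0,"z": 0,"ax": 0,"ay": 0,"az": 0},{"x": 0,"y": 0,"z": 0,"ax": 0,"ay": 0,"az": 0}]'

```text
time_s: 45.6
tool_pos: [0.5908, 0.2254, 0.079]
tool_rot: [-180.0, -0.0, 173.0]
force: [-0.1, -0.2, -3.0]
grip_width: 0.0374
grasp_force: 45.0
```

jog_arm --motion '[{"x": 0,"y": 0,"z": 0.1,"ax": 0,"ay": 0,"az": 0},{"x": 0,"y": 0,"z": 0.1,"ax": 0,"ay": 0,"az": 0},{"x": 0,"y": 0,"z": 0.1,"ax": 0,"ay": 0,"az": 0},{"x": 0,"y": 0,"z": 0,"ax": 0,"ay": 0,"az": 0},{"x": 0,"y": 0,"z": 0,"ax": 0,"ay": 0,"az": 0}]'

```text
time_s: 46.1
tool_pos: [0.591, 0.2255, 0.0766]
tool_rot: [180.0, 0.0, 173.0]
force: [-2.3, -0.1, 1.5]
grip_width: 0.038
grasp_force: 45.0
```

jog_arm --motion '[{"x": 0,"y": 0,"z": 0.1,"ax": 0,"ay": 0,"az": 0},{"x": 0,"y": 0,"z": 0,"ax": 0,"ay": 0,"az": 0},{"x": 0,"y": 0,"z": 0,"ax": 0,"ay": 0,"az": 0},{"x": 0,"y": 0,"z": 0,"ax": 0,"ay": 0,"az": 0},{"x": 0,"y": 0,"z": 0,"ax": 0,"ay": 0,"az": 0}]'

```text
time_s: 46.6
tool_pos: [0.591, 0.2255, 0.0766]
tool_rot: [180.0, 0.0, 173.0]
force: [-4.6, -1.6, 7.1]
grip_width: 0.0379
grasp_force: 45.0
```

jog_arm --motion '[{"x": 0,"y": 0,"z": 0,"ax": 0,"ay": 0,"az": 0},{"x": 0,"y": 0,"z": 0,"ax": 0,"ay": 0,"az": 0},{"x": 0,"y": 0,"z": 0,"ax": 0,"ay": 0,"az": 0},{"x": 0,"y": 0,"z": 0,"ax": 0,"ay": 0,"az": 0},{"x": 0,"y": 0,"z": 0,"ax": 0,"ay": 0,"az": 0}]' --claw 1

```text
time_s: 47.1
tool_pos: [0.5914, 0.2255, 0.0751]
tool_rot: [180.0, 0.1, 173.0]
force: [0.1, 0.6, -1.3]
grip_width: 0.0701
grasp_force: 0.0
```

jog_arm --motion '[{"x": 0,"y": 0,"z": 0,"ax": 0,"ay": 0,"az": 0},{"x": 0,"y": 0,"z": 0,"ax": 0,"ay": 0,"az": 0},{"x": 0,"y": 0,"z": -2,"ax": 0,"ay": 0,"az": 0},{"x": 0,"y": 0,"z": -4,"ax": 0,"ay": 0,"az": 0},{"x": 0,"y": 0,"z": -4,"ax": 0,"ay": 0,"az": 0}]'

```text
time_s: 47.6
tool_pos: [0.5903, 0.2252, 0.1751]
tool_rot: [-179.9, -0.1, 173.0]
force: [-0.2, 0.3, 0.5]
grip_width: 0.0866
grasp_force: 0.0
```

jog_arm --motion '[{"x": 3,"y": 1,"z": 0,"ax": 0,"ay": 0,"az": 0},{"x": 3,"y": 1,"z": 0,"ax": 0,"ay": 0,"az": 0},{"x": 3,"y": 1,"z": 0,"ax": 0,"ay": 0,"az": 0},{"x": 3,"y": 1,"z": 0,"ax": 0,"ay": 0,"az": 0},{"x": 0.5,"y": 0,"z": 0,"ax": 0,"ay": 0,"az": 0}]' --claw -1

```text
time_s: 48.1
tool_pos: [0.468, 0.2834, 0.175]
tool_rot: [179.9, -0.1, 173.4]
force: [-0.4, 0.5, -0.4]
grip_width: 0.0548
grasp_force: 0.0
```

```bash
python3 - <<'E'
from h import *
go(*B(-.132,.042),.06,173)
P,im=snap('top','top7.png'); P2,i2=snap('scene','s7.png')
a=cv2.resize(im[125:235,155:265],(440,440),interpolation=cv2.INTER_CUBIC)
b=cv2.resize(i2[160:250,285:405],(360,270),interpolation=cv2.INTER_CUBIC)
c=np.zeros((440,800,3),np.uint8);c[:,:440]=a;c[:270,440:]=b
cv2.imwrite('pics/c7.png',c[:,:,::-1])
E
```

```text
t 48.1 az 0.37 rotvec [ 0.08 -0.11  0.37] shift [ 0.26 -0.25 11.5 ] q7 50.6 F [-0.4  0.5 -0.4] w 0.0548
```

View pics/c7.png

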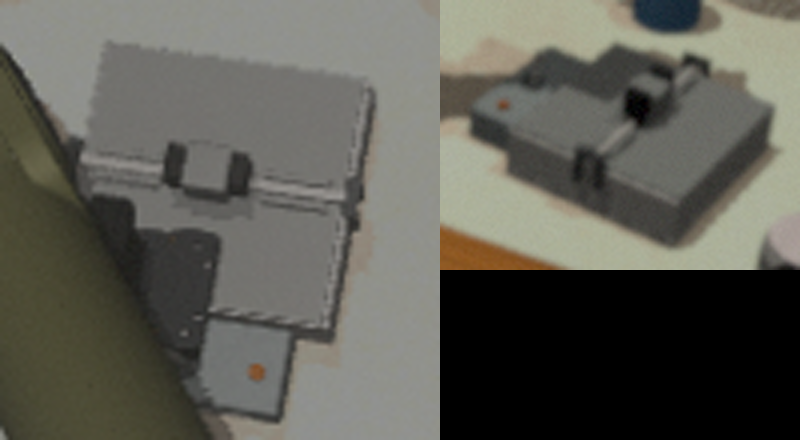

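The lid sits flush with both bolts reaching their staples, in the top crop at (75,158) and (350,200). Now the switch: descend on the +y side of the bat with the fingers shut, then push toward -y.

jog_arm --motion '[{"x": 0.2,"y": -0.2,"z": 0,"ax": 0,"ay": 0,"az": 0},{"x": 0,"y": 0,"z": 2,"ax": 0,"ay": 0,"az": 0},{"x": 0,"y": 0,"z": 2,"ax": 0,"ay": 0,"az": 0},{"x": 0,"y": 0,"z": 0,"ax": 0,"ay": 0,"az": 0},{"x": 0,"y": 0,"z": 0,"ax": 0,"ay": 0,"az": 0}]'

```text
time_s: 48.7
tool_pos: [0.4702, 0.2776, 0.1351]
tool_rot: [-180.0, -0.0, 172.9]
force: [0.9, -0.4, -0.4]
grip_width: 0.0068
grasp_force: 0.0
```

```bash
python3 - <<'E'
from h import *
go(*B(-.132,.042),.06,173)
E
```

```text
t 48.7 az -0.06 rotvec [-0.04 -0.   -0.06] shift [0.56 0.3  7.51] q7 51.0 F [ 0.9 -0.4 -0.4] w 0.0068
```

jog_arm --motion '[{"x": 0.5,"y": 0.3,"z": 0,"ax": 0,"ay": 0,"az": 0},{"x": 0,"y": 0,"z": 2.5,"ax": 0,"ay": 0,"az": 0},{"x": 0,"y": 0,"z": 2.5,"ax": 0,"ay": 0,"az": 0},{"x": 0,"y": 0,"z": 2.3,"ax": 0,"ay": 0,"az": 0},{"x": 0,"y": 0,"z": 0,"ax": 0,"ay": 0,"az": 0}]'

```text
time_s: 49.2
tool_pos: [0.4631, 0.2814, 0.0601]
tool_rot: [-179.8, -0.2, 173.1]
force: [-1.3, 0.2, -0.4]
grip_width: 0.0004
grasp_force: 0.0
```

jog_arm --motion '[{"x": 0,"y": -0.8,"z": 0,"ax": 0,"ay": 0,"az": 0},{"x": 0,"y": -0.8,"z": 0,"ax": 0,"ay": 0,"az": 0},{"x": 0,"y": -0.8,"z": 0,"ax": 0,"ay": 0,"az": 0},{"x": 0,"y": -0.8,"z": 0,"ax": 0,"ay": 0,"az": 0},{"x": 0,"y": -0.2,"z": 0,"ax": 0,"ay": 0,"az": 0}]'

```text
time_s: 49.7
tool_pos: [0.461, 0.2467, 0.0626]
tool_rot: [-180.0, 0.0, 172.9]
force: [0.2, 0.0, 0.9]
grip_width: 0.0002
grasp_force: 0.0
```

jog_arm --motion '[{"x": 0,"y": 0,"z": 0,"ax": 0,"ay": 0,"az": 0},{"x": 0,"y": 1,"z": 0,"ax": 0,"ay": 0,"az": 0},{"x": 0,"y": 1,"z": 0,"ax": 0,"ay": 0,"az": 0},{"x": 0,"y": 0.5,"z": -3,"ax": 0,"ay": 0,"az": 0},{"x": 0,"y": 0,"z": -4,"ax": 0,"ay": 0,"az": 0}]'

```text
time_s: 50.2
tool_pos: [0.4618, 0.2748, 0.1307]
tool_rot: [-179.8, -0.2, 173.2]
force: [1.9, 0.1, -0.6]
grip_width: 0.0003
grasp_force: 0.0
```

jog_arm --motion '[{"x": 0,"y": 2,"z": -4,"ax": 0,"ay": 0,"az": 0},{"x": 0,"y": 4,"z": -2,"ax": 0,"ay": 0,"az": 0},{"x": 0,"y": 4,"z": 0,"ax": 0,"ay": 0,"az": 0},{"x": 0,"y": 3,"z": 0,"ax": 0,"ay": 0,"az": 0},{"x": 0,"y": 0,"z": 0,"ax": 0,"ay": 0,"az": 0}]'

```text
time_s: 50.7
tool_pos: [0.477, 0.4093, 0.1913]
tool_rot: [179.9, -0.1, 173.5]
force: [-1.1, -0.5, 0.2]
grip_width: 0.0007
grasp_force: 0.0
```

```bash
python3 - <<'E'
from h import *
P,im=snap('top','top8.png')
P2,i2=snap('scene','s8.png')
a=cv2.resize(im[125:235,155:265],(440,440),interpolation=cv2.INTER_CUBIC)
b=cv2.resize(i2[160:250,285:405],(360,270),interpolation=cv2.INTER_CUBIC)
c=np.zeros((440,800,3),np.uint8);c[:,:440]=a;c[:270,440:]=b
cv2.imwrite('pics/c8.png',c[:,:,::-1])
for s in(-1,1): print(s,(proj(P,[*B(-.132,.0129*s),.0734])-[155,125])*4, proj(P2,[*B(-.132,.0129*s),.0734])*3-np.array([855-440,480]))
E
```

```text
-1 [197.18537243 355.76871598] [529.29054722  62.18939481]
1 [161.83075065 350.46510107] [542.98117777  51.48982925]
```

View pics/c8.png

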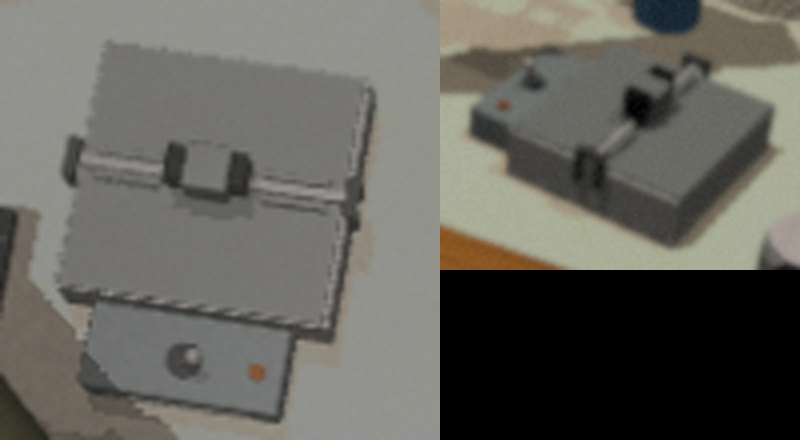

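The bat tip at (193,354) matches its initial on position. The lid is as it was at the start, with bolts in both staples, and the gripper is clear. Hand in.

```bash
python3 -c "
from h import *
print(env.sign_off())"
```

```text
the job is handed in; nothing more can be done
None
```

The job is handed in at about 51 s; the hand-in call returned no verdict. The last pictures show the lid down with both bolts under their staples and the switch on, and all three cutters were in their cradles when I checked before refitting the lid.

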